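Index the mould carousel and hold the last mould half against its seal

TASK

Turn the mould carousel by its upright black post until its open face, the one without a mould half, points straight at the front of the stand and the table drops into its click stop. Then stand the loose mould half on the disc in front of that face, between the four dowel pins and with its flat cavity side to the black seal cord, and push it square against the cord with a steady force of about 8 newtons, so that the cord is squeezed to about half its height. Finish while still holding it pressed like that, so that a colleague can put the screws in: do not let go, never squash the cord flat, and leave the other things on the bench where they are.

Things in the scene. Friction and masses are not known exactly. Their poses are not given: they have to be found in the camera images.
- carousel_base: grey stand of the mould carousel, fixed on the worktop: round foot 184 mm across. Origin on the worktop under the turning axis, z up; its front is its -x side, facing the robot. On its -y side a bracket with the sprung roller of the click stop, 36 mm high, reaches to 165 mm from the axis
- carousel_axis (a point): centre of the steel disc's upper face, 34 mm above the worktop (disc 210 mm across). A four-sided aluminium core stands on it, 70 x 70 mm, 52 high (61 with its bolt). Three core faces carry a fitted mould half, its rib ending 79 mm from the axis; the fourth face is open. Axes turn with the disc: -x points out of the open face
- carousel_angle (a joint): turn of the disc, rad, growing counter-clockwise from above; 0 = open face to the stand's front (-x of the stand). Starts at 1.05 to 1.75, must come to 0. Turns easily (0.04 N m) and stays where left; click stops at every quarter turn (0, 1.571): 0.15 rad before and after one, the sprung roller resists with up to about 8 N at the post; in it, the roller centres and holds the disc
- post_grip (a point): on the axis of the upright black post for turning the disc: 14 mm across, 46 high on the disc, 92 mm from the turning axis; this point is 32 mm above the disc. Seen from above the post stands 50 degrees clockwise from the open face's direction (front left at angle 0). Nearest thing: the rib of a fitted half, 45 mm away. Axes turn with the disc
- bay (a point): middle of the unsqueezed seal's front plane, 26 mm above the disc, 43 mm from the axis. Axes turn with the disc: x into the open face (push direction), y to the left of it, z up. Domed dowel pins (8 mm thick, 10 high; also at the fitted halves) stand 7 and 23 mm in front of this plane, 41.5 mm to each side; the half, 70 mm wide, goes between them with 2.5 mm to spare on each side
- seal_squeeze (a joint): how far the seal cord of the open face is squeezed, m: 0 free (stands 8 mm proud of the core), 0.008 squashed flat. It is springy: about 2 N for every millimetre, so 8 N at half (0.004).
- seal: the black U-shaped rubber seal cord, 9 mm thick, 46 mm wide and about 52 high, on the open face of the core; origin on the disc below it, axes as those of the disc.
- mould_half: the loose aluminium mould half, 0.2 kg (may vary by a third), standing upright on the worktop: a plate 70 mm wide (y), 52 high (z) and 14 thick, its flat mating face with two vertical cavities looking to its +x, and on its back an upright rib 14 mm wide (y), 26 deep (x) and 52 high in the middle. Origin at the foot, in the plane of the mating face, at the middle of its width.
- rib_grip (a point): centre of the loose half's rib, 26 mm above its foot and 27 mm behind the mating face; the rib is gripped across its 14 mm (along the half's y), there is 28 mm of free room on each side of it in front of the plate's back. Axes as the mould half's.
- half_face (a point): centre of the loose half's mating face, 26 mm above its foot. Axes as the mould half's. When the half stands on the disc just touching the seal, this point and the bay point are together, with the same axes.
- hex_key: an L-shaped dark steel hex key, 96 x 30 mm, 6 thick; a bystander
- timer: a square white bench timer with three buttons, 64 x 64 x 19 mm; a bystander
- tube_a: an upright white balm tube, 16 mm across, 67 high; a bystander
- tube_b: an upright white balm tube, 16 mm across, 67 high; a bystander
- beaker: a clear beaker, 52 mm across, 70 high; a bystander
- tape_roll: a roll of tape lying flat, 104 mm across, 25 high; a bystander

How it is judged:
By the outcome, as a careful person would: the job done as asked, in the order asked, and still so for the second after the job is handed in, while the arm keeps its last pose, push and grip.
It also fails if it takes over 56 s, if anything falls off the work surface, if the arm or the gripper's body presses on something with over 40 N, if the wrist force passes 120 N, or if a joint passes its speed limit or range.

ROBOT

A 6-joint arm with a two-finger parallel gripper is mounted at the origin on a cart in front of the work surface, level with it; the furniture and walls round the work are solid. World frame = base frame: x ahead of the robot, y to its left, z up, the work surface at z = 0. Lengths are in m, angles in degrees, forces in N, time in s.
With the tool pointing down it reaches from about 0.25 to 0.8 m from the base axis. Payload 3.9 kg.
Tool frame: the origin (TCP) lies at the very end of the fingers, on their centre line; the grasp point (between the pads) lies 19 mm behind it; z points along the fingers, y is the direction in which the jaws open and shut (so a half turn about z gives the same grasp; the last joint's range is limited). The gripper opens to 85 mm and grips with 20 to 120 N. Pads are 22 mm wide; open, the fingers measure 114 mm over their backs; the gripper's body (76 mm by 85 mm) begins 54 mm behind the grasp point. The pads swing forward as they close: fully open they stand 13 mm farther back than shut.
Start: joints at [-70.989, 14.897, -7.913, 67.191, 0, 90], TCP at [0.171, -0.496, 0.195] pointing down, gripper open.
Joint ranges: [-159.42, 159.42], [-47.68, 98.78], [-73.54, 78.23], [-108.79, 121.32], [-90, 84.71], [-180, 180]. Speed limits (degrees/s): [147.25, 147.25, 180, 180, 180, 180].

INTERFACE

Orientations are given as [roll, pitch, yaw] about the fixed x, y, z axes, in that order (R = Rz(yaw) Ry(pitch) Rx(roll)).
In Python, from plant import manip gives the robot as it stands.
- The arm moves only by the tool step_arm, never from a script. Its argument "plan" is a list of rows, each an object with "linear": the shift along the tool's x, y, z each as a share of 2 cm, from -1 to 1, a list of three; "delta_rot": the turn, a rotation vector about the tool's x, y, z each as a share of 10 degrees, from -1 to 1, a list of three; "jaw": the opening, from -1 (shut) to 1 (fully open). A call has 1 to 20 rows; each row shifts and turns the commanded pose from where the row before left it, along the tool's axes as they then stand; what a row does not reach is not made up. A row lasts 1/8 s, in which the tool goes at most 62.5 mm and 10.7 degrees, less where a joint would pass 70% of its speed; a pose out of reach is approached as far as the arm can. A call with a number of a shift or a turn outside -1 to 1 is refused whole. A call with a gripper value outside its range is refused whole. The fingers move at their own pace and stop on an object; the grip force is fixed at half the most. Time passes only in rows, so rows that do not move let the fingers close. It gives the time, the measured TCP pose, the force and the opening at its end, in the units of the state.
- manip.state(): the state, without advancing time (a new reading comes with each control period).
- manip.grab_frame(name): name is "scene" or "top" or "wrist"; returns (picture, depth): 400x640x3 uint8, red, green, blue; 400x640 float32, m along the optical axis (not along the pixel's ray), 0 where there is no reading.
- manip.camera_info(name): a dict with "intrinsics" (3x3 intrinsics, pixels), "world_from_camera" (4x4, takes a point from camera to world coordinates); the wrist camera has in their place "mount" (4x4, takes a point from camera to tool coordinates, whose origin is the TCP and whose axes are the flange's). Camera axes: x right, y up, looking along -z (the intrinsics and any distortion apply to the point x, -y, -z); pixel columns grow to the right and rows downward; lengths in m; the calibration is good to about 2 mm. A picture is of the moment at which its call begins: read the wrist's pose just before it. camera_info takes no time and is no camera call.
- manip.finish_job(): hands the job in, once; it reports no verdict.
Trained networks look in the newest picture that a camera, given by its name, has taken for a name from the list of things; names that differ only in an ending like _2 or _b are one class to them, and where a whole thing is asked for, a point or a joint stands for the part that bears it (a point fixed in the world has none). Each returns a list of dicts, best first, with "conf" (0 to 1); they miss things now and then, are a little off and sometimes report something else, mostly with a low value. They report only what shows in the picture. A call takes as long as a camera call.
- manip.recognise(camera, target): "extent" ([left, top, width, height] in pixels, round what is visible of it).
The state is a dict: "clock": time; "joints": joint angles; "qd": joint speeds; "effort": joint torques, N m; "eef_pos": TCP position; "ee_rot": TCP orientation; "contact_force": force on the tool from outside, world axes, zero at the start; "moment": the same for the moment, N m; "gripper_width": finger opening in m.
Only numpy, scipy, OpenCV 4.12 (cv2) and the standard library are available. Lean on these libraries where they do the work, as an engineer would, in place of code of your own. Each camera call takes 0.05 s, during which the arm holds its last target.

## Working session

There is one attempt and no reset: what is moved stays moved. The work goes in short steps, Python scripts to look and compute and a tool call to move; the robot and the scene stay as the last step left them, time stands still between calls to the robot, and variables do not carry over. Pictures are saved under pics/ and viewed, and the job is handed in when it is done.

Besides the shell and the picture viewer there is one more tool, called after "Call:" by a JSON object that holds its "fn" and its "kwargs", one argument or row to a line. step_arm: Moves the arm, as the interface text tells. Shift numbers are shares of 2 cm and turn numbers shares of 10 degrees, none past 1 either way. Its arguments: {"type":"object","properties":{"plan":{"type":"array"}},"required":["plan"]}

```bash
ls; mkdir -p pics; cat > h.py <<'E'
from plant import manip
import numpy as np, cv2
def grab(c,name):
    p,d=manip.grab_frame(c)
    cv2.imwrite('pics/'+name+'.png',p[:,:,::-1]); np.save('pics/'+name+'.npy',d)
    return p,d
def world(c,u,v,d,T=None):
    i=manip.camera_info(c);K=np.array(i['intrinsics']);
    if T is None: T=np.array(i['world_from_camera'])
    x=(u-K[0,2])*d/K[0,0]; y=(v-K[1,2])*d/K[1,1]
    P=np.stack([x,-y,-d*np.ones_like(x),np.ones_like(x)],-1)
    return (P@T.T)[...,:3]
E
python3 - <<'E'
from h import *
print(manip.state())
for c in ('scene','top'):
    grab(c,c+'0'); i=manip.camera_info(c); print(c,{k:np.round(np.array(v),4).tolist() if k in('intrinsics','world_from_camera') else v for k,v in i.items()})
    for t in ('mould_half','carousel_base','post_grip','bay','seal'):
        print(t,manip.recognise(c,t))
print(manip.camera_info('wrist'))
E
```

```text
pics
{'clock': 0.0, 'joints': array([-7.09909036e+01,  1.49371941e+01, -7.98784224e+00,  6.71886890e+01,
       -2.59716320e-03,  8.99992685e+01]), 'qd': array([-0.11150515, -0.06972465,  0.05676879, -0.09314257, -0.01866535,
        0.03196203]), 'effort': array([ 1.44153270e-03, -4.05680537e+01,  2.53921241e+01,  1.88104209e-02,
       -4.29475165e-05,  1.60492215e-05]), 'eef_pos': array([ 0.17073881, -0.49565559,  0.19363783]), 'ee_rot': array([-1.79886275e+02,  2.59570611e-03,  1.90098331e+01]), 'contact_force': array([-0.07991074, -0.4176398 , -0.11668319]), 'moment': array([-0.00841113,  0.01080845, -0.00096537]), 'gripper_width': 0.0851807393440427}
scene {'intrinsics': [[405.0027, 0.0, 325.4252], [0.0, 405.0027, 197.1818], [0.0, 0.0, 1.0]], 'world_from_camera': [[0.9107, 0.3295, -0.249, 0.2893], [-0.4128, 0.707, -0.5743, -0.7072], [-0.0132, 0.6258, 0.7798, 0.856], [0.0, 0.0, 0.0, 1.0]]}
mould_half [{'extent': [281.0, 164.2, 19.0, 25.0], 'conf': 0.68}, {'extent': [301.5, 258.9, 20.9, 18.2], 'conf': 0.34}]
carousel_base [{'extent': [274.2, 224.5, 91.3, 109.0], 'conf': 0.71}]
po
[... 672 characters left out ...]
 0.93}]
bay [{'extent': [337.1, 199.6, 85.6, 82.7], 'conf': 0.98}, {'extent': [385.8, 240.9, 16.9, 16.5], 'conf': 0.7}]
seal [{'extent': [384.3, 239.1, 16.8, 19.0], 'conf': 0.61}]
{'intrinsics': array([[321.90010497,   0.        , 319.73807736],
       [  0.        , 321.90010497, 194.44816093],
       [  0.        ,   0.        ,   1.        ]]), 'mount': array([[ 1.27588354e-03,  9.55556618e-01,  2.94804888e-01,
         7.62373588e-02],
       [ 9.99999122e-01, -1.11344916e-03, -7.18843931e-04,
         6.36590457e-04],
       [-3.58645823e-04,  2.94805546e-01, -9.55557200e-01,
        -1.78892591e-01],
       [ 0.00000000e+00,  0.00000000e+00,  0.00000000e+00,
         1.00000000e+00]])}
```

```bash
python3 - <<'E'
import cv2
a=cv2.imread('pics/top0.png'); cv2.imwrite('pics/top0c.png',cv2.resize(a[110:310,220:480],None,fx=3,fy=3,interpolation=cv2.INTER_CUBIC))
E
```

```text
(no output)
```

View pics/top0.png

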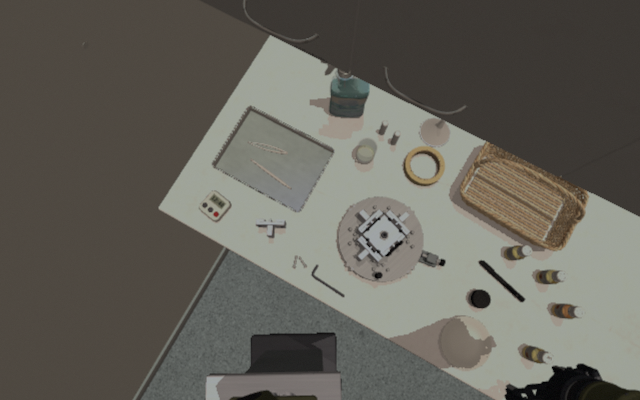

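View pics/top0c.png

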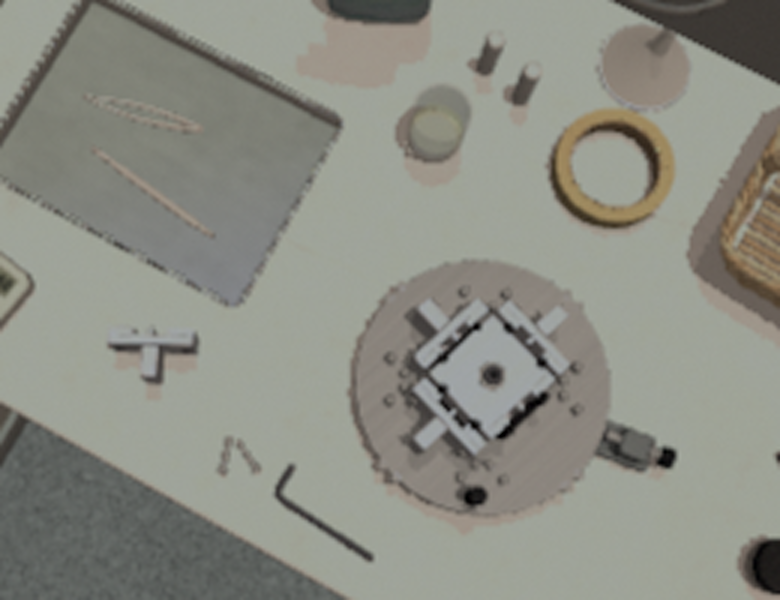

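View pics/scene0.png

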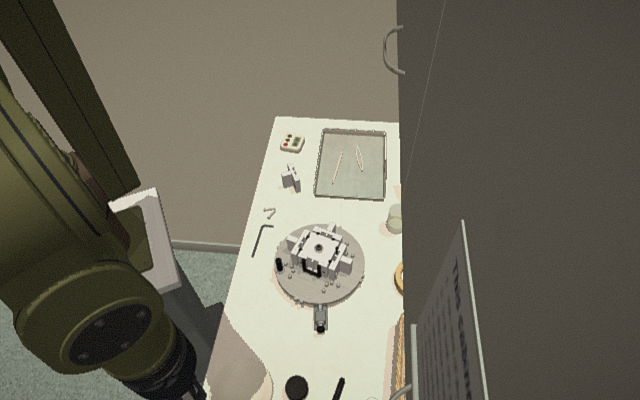

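```bash
python3 - <<'E'
from h import *
from scipy.optimize import least_squares
d=np.load('pics/top0.npy'); a=cv2.imread('pics/top0.png')
vv,uu=np.mgrid[0:400,0:640]
W=world('top',uu.astype(float),vv.astype(float),d); np.save('pics/W.npy',W)
z=W[...,2]
print('table z', np.median(z[225:235,300:325]), np.median(z[290:300,380:400]))
m=np.zeros(z.shape,bool); m[190:290,330:430]=1
disc=m&(abs(z-np.median(z[263:272,392:402]))<.006)
print('disc z',np.median(z[263:272,392:402]))
# outer edge via mask hull
P=W[disc&(z>.022)][:,:2]
h=cv2.convexHull(P.astype(np.float32))[:,0]
f=least_squares(lambda p:np.hypot(*(h-p[:2]).T)-p[2],[.3,-.25,.105],loss='soft_l1',f_scale=.002)
print('disc circle',f.x,len(h))
for n,lo,hi in(('core',.08,.1),('post',.07,.09)):
    pass
hi=m&(z>.08)&(z<.1); pts=W[hi][:,:2]; 
r=cv2.minAreaRect(pts.astype(np.float32)); print('core+halves',r, np.median(W[hi][:,2]),len(pts))
reg=m.copy(); reg[:268]=0; reg[:,:370]=0; reg[:,386:]=0
q=reg&(z>.06); print('post',W[q].mean(0),np.median(W[q],0),q.sum())
q=np.zeros_like(m);q[210:245,250:292]=1; q&=(z>.03)
print('half',q.sum(),W[q].min(0),W[q].max(0)); 
top=q&(z>.045); print(top.sum(),cv2.minAreaRect(W[top][:,:2].astype(np.float32)))
for v in range(216,240): print(v,[ '%3d'%(z[v,u]*1000) for u in range(254,290,1)])
q=np.zeros_like(m);q[245:275,418:450]=1;q&=(z>.015)
print('bracket',q.sum(),W[q].mean(0),cv2.minAreaRect(W[q][:,:2].astype(np.float32)))
E
```

```text
table z 0.0002724339163310274 -0.0001448201780797076
disc z 0.03417276482398157
disc circle [ 0.46456061 -0.26953617  0.10535534] 45
core+halves ((0.4458850920200348, -0.2660471796989441), (0.1219315156340599, 0.1575344204902649), 84.58682250976562) 0.08611245729913825 1624
post [ 0.37291771 -0.24858647  0.10498426] [ 0.37399297 -0.25219885  0.07924813] 36
half 263 [ 0.33254893 -0.11257008  0.03042675] [0.51713691 0.03653923 1.073988  ]
224 ((0.4405113756656647, -0.05694231390953064), (0.23607710003852844, 0.05717514082789421), 40.87405776977539)
216 ['  1', '  0', '  4', '  1', '  0', ' -1', '  2', '  2', '  1', '  0', '  4', '  1', '  1', '  1', '  0', '  0', ' -1', '  2', ' -3', '  1', '  2', '  0', ' -1', ' -2', '  0', '  0', ' -2', '  1', '  2', '  0', ' -1', '  1', '  0', ' -2', ' -2', ' -1']
217 ['  1', '  1', '  0', '  1', '  0', ' -2', '  0', ' -1', ' -3', '  2', ' -1', ' -1', '  3', '  3', '  0', '  0', '  1', ' -1', '  0', '  0', '  0', '  0', ' -1', '  0', '  1', '  0', '  0', '  0', '  1', '  2', ' -1', ' -3', '  0', '  0', '  0', '  3']
218 [' -1', '  5', ' 53', ' 55', 
[... 5084 characters left out ...]
-2', ' -2', ' -1', '  2']
238 ['  0', ' -1', '  1', ' -1', '  1', '  2', '  0', ' -1', '  1', '  0', '  0', '  0', ' -1', '  0', '  0', '  0', '  0', '  2', '  0', '  2', '  0', '  3', ' -3', '  2', '  0', '  0', '  0', '  0', '  2', ' -1', ' -2', '  0', '  1', ' -1', ' -2', ' -1']
239 [' -3', '  0', '  0', ' -2', '  0', ' -1', '  0', '1073', ' -4', '  2', '  0', '  0', '  0', '  1', ' -3', '  1', '  0', ' -1', ' -1', '  0', '  0', ' -2', ' -1', '  3', '  0', ' -1', '  0', ' -1', '  1', '  2', '  0', '  0', '  3', '  0', '  0', '  0']
bracket 241 [ 0.41397851 -0.37697143  0.06329284] ((0.39410313963890076, -0.26188623905181885), (0.060072705149650574, 0.3173770606517792), 11.685378074645996)
```

```bash
cat >> h.py <<'E'
from scipy.optimize import minimize
def boxes_sdf(p,boxes):
    s=np.full(len(p),9.)
    for (x0,x1,y0,y1) in boxes:
        dx=np.maximum(x0-p[:,0],p[:,0]-x1); dy=np.maximum(y0-p[:,1],p[:,1]-y1)
        s=np.minimum(s,np.where((dx>0)&(dy>0),np.hypot(np.maximum(dx,0),np.maximum(dy,0)),np.maximum(dx,dy)))
    return s
def fit(ins,outs,boxes,x0,scale=.0015):
    def c(p):
        co,si=np.cos(p[2]),np.sin(p[2]); R=np.array([[co,-si],[si,co]])
        f=lambda q:boxes_sdf((q-p[:2])@R,boxes)
        return np.sum(1/(1+np.exp(-f(ins)/scale)))+np.sum(1/(1+np.exp(f(outs)/scale)))
    best=None
    for k in np.radians([-20,-10,0,10,20]):
        r=minimize(c,np.array(x0)+[0,0,k],method='Nelder-Mead',options=dict(initial_simplex=np.array(x0)+[0,0,k]+np.array([[0,0,0],[.008,0,0],[0,.008,0],[0,0,.15]]),xatol=1e-5,fatol=1e-3,maxiter=600))
        if best is None or r.fun<best.fun: best=r
    return best.x,best.fun
HALF=[(-.014,0,-.035,.035),(-.040,-.013,-.007,.007)]
def ray_at(c,u,v,z,T=None):
    i=manip.camera_info(c)
    if T is None:T=np.array(i['world_from_camera'])
    a=world(c,u,v,1.0+0*u,T); o=T[:3,3]; t=(z-o[2])/(a[...,2]-o[2]); return o+t[...,None]*(a-o)
E
python3 - <<'E'
from h import *
d=np.load('pics/top0.npy'); W=np.load('pics/W.npy'); z=W[...,2].copy(); ok=d>0
vv,uu=np.mgrid[0:400,0:640].astype(float)
def box(a,b,c,e):
    m=np.zeros(z.shape,bool); m[a:b,c:e]=1; return m
# half
m=box(210,243,250,294)&ok; P=ray_at('top',uu,vv,.052)[...,:2]
print('half',fit(P[m&(z>.044)],P[m&(z<=.044)],HALF,[.4,.0,0.]))
# carousel
m=box(190,268,330,430)&ok; P=ray_at('top',uu,vv,.086)[...,:2]
CAR=[(-.035,.035,-.035,.035)]
# fitted halves on +x,+y,-y faces ; plate outer 53? rib ends .079 -> mating face at .039
CAR+=[(.039,.053,-.035,.035),(.053,.079,-.007,.007),(-.035,.035,.039,.053),(-.007,.007,.053,.079),(-.035,.035,-.053,-.039),(-.007,.007,-.079,-.053)]
for g in (1.0,1.4,1.8): print('car',fit(P[m&(z>.078)],P[m&(z<=.078)],CAR,[.464,-.27,g]))
m=box(266,284,366,390)&ok
q=m&(z>.07); print('post',q.sum(),np.median(W[q],0),ray_at('top',uu,vv,.08)[q].mean(0))
m=box(245,275,418,452)&ok
q=m&(z>.008); w=W[q]; print('bracket',w.max(0),w.min(0)); 
for n,x in zip('xyz',w[w[:,2]>.02].mean(0)): print(n,x)
print(cv2.minAreaRect(w[:,:2].astype(np.float32)))
m=box(190,290,330,418)&ok; q=m&(abs(z-.034)<.008)
P=ray_at('top',uu,vv,.034)[...,:2]
h=cv2.convexHull(P[q].astype(np.float32))[:,0]
from scipy.optimize import least_squares
print(least_squares(lambda p:np.hypot(*(h-p[:2]).T)-.105,[.46,-.27],loss='soft_l1',f_scale=.002).x)
E
```

```text
half (array([ 0.392     ,  0.00533333, -0.24906585]), np.float64(219.0))
car (array([ 0.46476046, -0.26744095,  0.71673572]), np.float64(420.14479558753))
car (array([ 0.46406739, -0.26694343,  1.21116254]), np.float64(863.2860068934792))
car (array([ 0.46535256, -0.26698958,  2.29458189]), np.float64(778.3161421128851))
post 29 [ 0.37477096 -0.25297147  0.07955378] [ 0.37396812 -0.25326781  0.08      ]
bracket [ 0.44480645 -0.35567243  0.04031417] [ 0.39453393 -0.42125734  0.00807246]
x 0.416594317779849
y -0.3849398427682483
z 0.03334842123894133
((0.4183756709098816, -0.3875828981399536), (0.07105349004268646, 0.03847925737500191), 72.25928497314453)
[ 0.46518066 -0.26758321]
```

```bash
python3 - <<'E'
from h import *
d=np.load('pics/top0.npy'); W=np.load('pics/W.npy'); z=W[...,2].copy(); ok=d>0
vv,uu=np.mgrid[0:400,0:640].astype(float)
def box(a,b,c,e):
    m=np.zeros(z.shape,bool); m[a:b,c:e]=1; return m
m=box(210,243,250,294)&ok; P=ray_at('top',uu,vv,.052)[...,:2]
q=P[m&(z>.044)]; print(q.min(0),q.max(0))
print('half',fit(q,P[m&(z<=.044)],HALF,[q[:,0].max(),q[:,1].mean(),0.]))
# bracket line pixels
m=box(240,280,415,455)&ok
q=m&(z>.006); w=W[q]; r=w[:,:2]-[.4650,-.2675]; rad=np.hypot(*r.T); an=np.degrees(np.arctan2(r[:,1],r[:,0]))
for lo in np.arange(.108,.175,.006):
    s=(rad>lo)&(rad<lo+.006)
    if s.sum(): print(round(lo,3),s.sum(),an[s].mean().round(1),(np.percentile(an[s],10)+np.percentile(an[s],90))/2,w[s,2].mean().round(3))
E
```

```text
[ 0.47645365 -0.03221669] [0.51651799 0.03612206]
half (array([ 0.51454308,  0.00148685, -0.05722251]), np.float64(88.84986191882908))
0.108 23 -113.7 -113.16176282909805 0.021
0.114 29 -113.4 -113.00272583646466 0.015
0.12 43 -113.1 -112.80177753521643 0.025
0.126 33 -114.6 -114.07736969052279 0.028
0.132 31 -113.9 -113.43166370189292 0.029
0.138 30 -114.1 -113.7352973814074 0.028
0.144 20 -114.6 -114.56523510405864 0.023
0.15 19 -113.5 -113.60313675634283 0.026
0.156 15 -112.9 -112.7945288767117 0.034
0.162 10 -112.8 -112.80741894457132 0.034
```

Call:
{"fn": "step_arm", "kwargs": {
  "plan": [
    {"linear": [1,-0.5,0],"delta_rot": [0,0,1],"jaw": -0.3},
    {"linear": [1,-0.5,0],"delta_rot": [0,0,1],"jaw": -0.3}
  ]
}}

```text
clock: 0.85
eef_pos: [0.205, -0.467, 0.1945]
ee_rot: [-180.0, 0.0, -1.4]
contact_force: [0.7, -0.4, 0.2]
gripper_width: 0.0515
```

```bash
python3 - <<'E'
from h import *
s=manip.state();print(s['joints'].round(1),s['eef_pos'],s['gripper_width'])
E
```

```text
[-66.3  13.4  -9.9  66.7   0.  115.1] [ 0.20495923 -0.46700132  0.194507  ] 0.051461165904840164
```

Call:
{"fn": "step_arm", "kwargs": {
  "plan": [
    {"linear": [0.75,-0.99,0],"delta_rot": [0,0,0],"jaw": -0.4},
    {"linear": [0.75,-0.99,0],"delta_rot": [0,0,0],"jaw": -0.4},
    {"linear": [0.75,-0.99,0],"delta_rot": [0,0,0],"jaw": -0.4},
    {"linear": [0.75,-0.99,0],"delta_rot": [0,0,0],"jaw": -0.4},
    {"linear": [0.75,-0.99,0],"delta_rot": [0,0,0],"jaw": -0.4},
    {"linear": [0.75,-0.99,0],"delta_rot": [0,0,0],"jaw": -0.4},
    {"linear": [0.75,-0.99,0],"delta_rot": [0,0,0],"jaw": -0.4},
    {"linear": [0.75,-0.99,0],"delta_rot": [0,0,0],"jaw": -0.4},
    {"linear": [0.75,-0.99,0],"delta_rot": [0,0,0],"jaw": -0.4},
    {"linear": [0.75,-0.99,0],"delta_rot": [0,0,0],"jaw": -0.4},
    {"linear": [0.75,-0.99,0],"delta_rot": [0,0,0],"jaw": -0.4}
  ]
}}

```text
clock: 2.22
eef_pos: [0.3741, -0.2518, 0.1946]
ee_rot: [180.0, -0.0, -1.0]
contact_force: [0.3, 0.2, 0.6]
gripper_width: 0.0257
```

Call:
{"fn": "step_arm", "kwargs": {
  "plan": [
    {"linear": [0,0,0],"delta_rot": [0,0,-1],"jaw": -0.4},
    {"linear": [0,0,0],"delta_rot": [0,0,-1],"jaw": -0.4},
    {"linear": [0,0,0],"delta_rot": [0,0,-1],"jaw": -0.4},
    {"linear": [0,0,0],"delta_rot": [0,0,-1],"jaw": -0.4},
    {"linear": [0,0,0],"delta_rot": [0,0,-1],"jaw": -0.4},
    {"linear": [0,0,0],"delta_rot": [0,0,-1],"jaw": -0.4},
    {"linear": [0,0,0],"delta_rot": [0,0,-1],"jaw": -0.4},
    {"linear": [0,0,0],"delta_rot": [0,0,-1],"jaw": -0.4},
    {"linear": [0,0,0],"delta_rot": [0,0,-1],"jaw": -0.4},
    {"linear": [0,0,0],"delta_rot": [0,0,-1],"jaw": -0.4},
    {"linear": [0,0,0],"delta_rot": [0,0,-1],"jaw": -0.4},
    {"linear": [0,0,0],"delta_rot": [0,0,-1],"jaw": -0.4},
    {"linear": [0,0,0.3],"delta_rot": [0,0,-1],"jaw": -0.4},
    {"linear": [0,0,0.4],"delta_rot": [0,0,-1],"jaw": -0.4},
    {"linear": [0,0,0.4],"delta_rot": [0,0,-1],"jaw": -0.4},
    {"linear": [0,0,0.4],"delta_rot": [0,0,-1],"jaw": -0.4},
    {"linear": [0,0,0.4],"delta_rot": [0,0,-1],"jaw": -0.4},
    {"linear": [0,0,0],"delta_rot": [0,0,0],"jaw": -0.4}
  ]
}}

```text
clock: 4.47
eef_pos: [0.3731, -0.2521, 0.1561]
ee_rot: [180.0, -0.1, 168.9]
contact_force: [-0.5, 0.5, -0.2]
gripper_width: 0.0255
```

```bash
cat >> h.py <<'E'
from scipy.spatial.transform import Rotation as Rn
def toolT():
    s=manip.state(); T=np.eye(4); T[:3,:3]=Rn.from_euler('xyz',s['ee_rot'],degrees=True).as_matrix(); T[:3,3]=s['eef_pos']; return T,s
def wristT():
    T,s=toolT(); return T@np.array(manip.camera_info('wrist')['mount'])
E
python3 - <<'E'
from h import *
T=wristT(); s=manip.state(); p,d=grab('wrist','w1'); np.save('pics/w1T.npy',T)
print(s['joints'].round(1),s['eef_pos'],s['ee_rot'],s['gripper_width'],s['contact_force'])
vv,uu=np.mgrid[0:400,0:640].astype(float)
W=world('wrist',uu,vv,d,T); r=np.hypot(W[...,0]-.374,W[...,1]+.2525)
q=(d>0)&(r<.03)&(W[...,2]>.072)&(W[...,2]<.088); print(q.sum(),W[q].mean(0),(W[q].min(0)+W[q].max(0))/2,np.ptp(W[q],0))
E
```

```text
[-34.    8.9 -21.7  59.5   0.  -22.9] [ 0.37313059 -0.25214811  0.15608556] [ 1.79972932e+02 -6.20881316e-02  1.68893123e+02] 0.02547967135127265 [-0.49244665  0.54647412 -0.2282151 ]
249 [ 0.37439269 -0.25229402  0.07872679] [ 0.3849753  -0.25265236  0.07885334] [0.03795798 0.01363152 0.01330632]
```

View pics/w1.png

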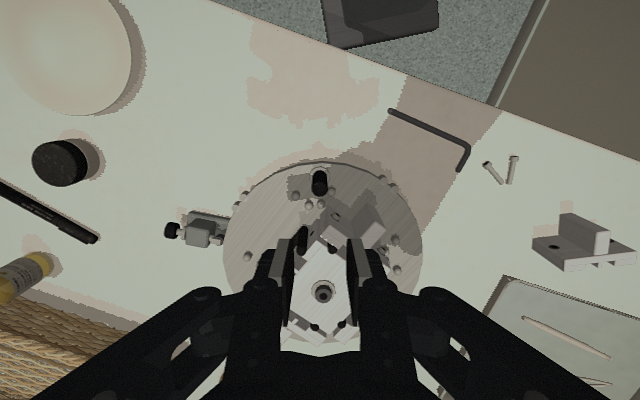

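Call:
{"fn": "step_arm", "kwargs": {
  "plan": [
    {"linear": [0,0,1],"delta_rot": [0,0,-0.2],"jaw": -0.4},
    {"linear": [0,0,1],"delta_rot": [0,0,0],"jaw": -0.4},
    {"linear": [0,0,1],"delta_rot": [0,0,0],"jaw": -0.4},
    {"linear": [0,0,1],"delta_rot": [0,0,0],"jaw": -0.4},
    {"linear": [0,0,1],"delta_rot": [0,0,0],"jaw": -0.4},
    {"linear": [0,0,0.4],"delta_rot": [0,0,0],"jaw": -0.58},
    {"linear": [0,0,0],"delta_rot": [0,0,0],"jaw": -0.58},
    {"linear": [0,0,0],"delta_rot": [0,0,0],"jaw": -0.58}
  ]
}}

```text
clock: 5.52
eef_pos: [0.3743, -0.253, 0.0493]
ee_rot: [-180.0, 0.1, 171.0]
contact_force: [0.5, 1.0, 0.6]
gripper_width: 0.018
```

Call:
{"fn": "step_arm", "kwargs": {
  "plan": [
    {"linear": [-0.01,0.3,0],"delta_rot": [0,0,0.4],"jaw": -0.58},
    {"linear": [-0.025,0.48,0],"delta_rot": [0,0,0.6],"jaw": -0.58},
    {"linear": [-0.025,0.48,0],"delta_rot": [0,0,0.6],"jaw": -0.58},
    {"linear": [-0.025,0.48,0],"delta_rot": [0,0,0.6],"jaw": -0.58},
    {"linear": [-0.025,0.48,0],"delta_rot": [0,0,0.6],"jaw": -0.58},
    {"linear": [-0.025,0.48,0],"delta_rot": [0,0,0.6],"jaw": -0.58},
    {"linear": [-0.025,0.48,0],"delta_rot": [0,0,0.6],"jaw": -0.58},
    {"linear": [-0.025,0.48,0],"delta_rot": [0,0,0.6],"jaw": -0.58},
    {"linear": [-0.025,0.48,0],"delta_rot": [0,0,0.6],"jaw": -0.58},
    {"linear": [-0.01,0.25,0],"delta_rot": [0,0,0.3],"jaw": -0.58}
  ]
}}

```text
clock: 6.78
eef_pos: [0.4254, -0.1848, 0.0495]
ee_rot: [179.9, 0.1, 115.9]
contact_force: [-0.2, -0.1, 0.4]
gripper_width: 0.0178
```

```bash
cat > car.py <<'E'
from h import *
CAR=[(-.035,.035,-.035,.035),(.039,.053,-.035,.035),(.053,.079,-.007,.007),(-.035,.035,.039,.053),(-.007,.007,.053,.079),(-.035,.035,-.053,-.039),(-.007,.007,-.079,-.053)]
def carfit(name,g,mask=None):
    p,d=grab('top',name); vv,uu=np.mgrid[0:400,0:640].astype(float); W=world('top',uu,vv,d); z=W[...,2]
    m=np.zeros(z.shape,bool); m[190:268,330:430]=1; m&=(d>0)&(z<.1)
    P=ray_at('top',uu,vv,.086)[...,:2]
    return fit(P[m&(z>.078)],P[m&(z<=.078)],CAR,[.465,-.2675,g]),(z[190:290,330:430]>.1).sum()
E
python3 - <<'E'
from car import *
s=manip.state(); e=s['eef_pos']; print(e,s['ee_rot'],s['contact_force'],np.degrees(np.arctan2(e[1]+.2675,e[0]-.465)))
for g in (-.1,): r=carfit('top1',g); print(r,np.degrees(r[0][0][2]))
E
```

```text
[ 0.42537878 -0.18475556  0.04946559] [1.79920270e+02 8.90143235e-02 1.15896517e+02] [-0.22666267 -0.06517274  0.35670389] 115.58688922274577
((array([-0.73153498,  0.14971193, 17.54811368]), np.float64(0.0)), np.int64(7467)) 1005.4328522648201h.py:24: RuntimeWarning: overflow encountered in exp
  return np.sum(1/(1+np.exp(-f(ins)/scale)))+np.sum(1/(1+np.exp(f(outs)/scale)))
```

View pics/top1.png

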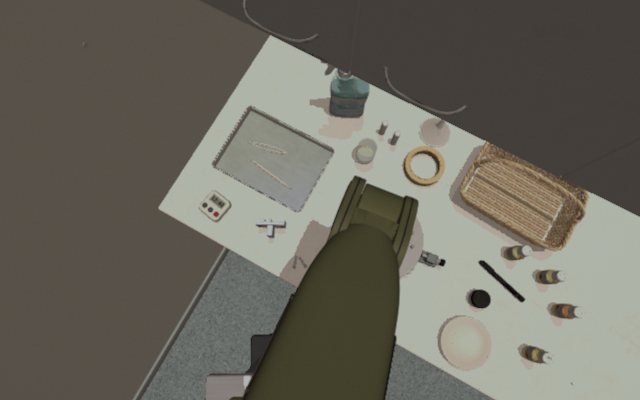

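Call:
{"fn": "step_arm", "kwargs": {
  "plan": [
    {"linear": [-0.003,0.16,0],"delta_rot": [0,0,0.2],"jaw": -0.58},
    {"linear": [-0.003,0.16,0],"delta_rot": [0,0,0.2],"jaw": -0.58}
  ]
}}

```text
clock: 7.08
eef_pos: [0.4306, -0.1823, 0.0493]
ee_rot: [179.9, 0.1, 112.0]
contact_force: [-0.2, -0.3, 0.2]
gripper_width: 0.0178
```

Call:
{"fn": "step_arm", "kwargs": {
  "plan": [
    {"linear": [-0.003,0.16,0],"delta_rot": [0,0,0.2],"jaw": -0.58}
  ]
}}

```text
clock: 7.2
eef_pos: [0.4335, -0.1812, 0.0492]
ee_rot: [179.9, 0.1, 110.0]
contact_force: [-1.0, -0.3, 0.4]
gripper_width: 0.0179
```

Call:
{"fn": "step_arm", "kwargs": {
  "plan": [
    {"linear": [-0.001,0.08,0],"delta_rot": [0,0,0.1],"jaw": -0.58}
  ]
}}

```text
clock: 7.32
eef_pos: [0.435, -0.1806, 0.0491]
ee_rot: [179.9, 0.1, 109.0]
contact_force: [-0.5, -1.0, -0.0]
gripper_width: 0.0182
```

```bash
python3 - <<'E'
from h import *
T=wristT(); s=manip.state(); p,d=grab('wrist','w2'); np.save('pics/w2T.npy',T)
e=s['eef_pos']; print(e,s['ee_rot'],s['contact_force'],np.degrees(np.arctan2(e[1]+.2675,e[0]-.465)))
E
```

```text
[ 0.4350231  -0.18062533  0.049131  ] [1.79949335e+02 5.11595031e-02 1.08997903e+02] [-0.52865237 -1.03014326 -0.00985368] 109.03746420323725
```

View pics/w2.png

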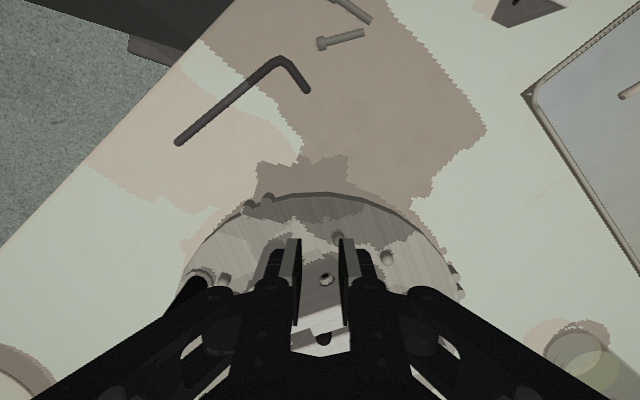

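```bash
python3 - <<'E'
from h import *
vv,uu=np.mgrid[0:400,0:640].astype(float)
for n in('w1','w2'):
    d=np.load(f'pics/{n}.npy');T=np.load(f'pics/{n}T.npy');W=world('wrist',uu,vv,d,T)
    r=np.hypot(W[...,0]-.465,W[...,1]+.2675); z=W[...,2]
    q=(d>0)&(z>.072)&(z<.086)&(r>.08)&(r<.108)
    n_,l,st,c=cv2.connectedComponentsWithStats(q.astype(np.uint8))
    for k in range(1,n_):
        if st[k,4]>15: print(n,st[k],W[l==k].mean(0),np.degrees(np.arctan2(W[l==k].mean(0)[1]+.2675,W[l==k].mean(0)[0]-.465)))
    for u,v in ((190,290),(198,272),(326,280),(338,237),(387,257),(320,183)): print(u,v,W[v,u].round(3))
    for a in ((200,200),(250,70)):pass
a=cv2.imread('pics/w2.png');cv2.imwrite('pics/w2c.png',cv2.resize(a[180:360,150:480],None,fx=2.4,fy=2.4,interpolation=cv2.INTER_CUBIC))
E
```

```text
w1 [311 179  17  18 230] [ 0.37199138 -0.25246913  0.0787314 ] 170.81995342018823
190 290 [ 0.49  -0.433 -0.   ]
198 272 [ 0.468 -0.417 -0.   ]
326 280 [ 0.454 -0.262  0.086]
338 237 [ 0.416 -0.245  0.085]
387 257 [ 0.472 -0.2    0.033]
320 183 [ 0.368 -0.251  0.08 ]
w2 [249 273  12  17  64] [ 0.40947578 -0.20951189  0.07838745] 133.7565339179517
w2 [162 308   9   8  18] [ 0.36809164 -0.24792868  0.07390688] 168.58229568439896
190 290 [ 0.373 -0.246  0.054]
198 272 [ 0.372 -0.243  0.037]
326 280 [ 0.411 -0.11   0.228]
338 237 [ 0.451 -0.187  0.041]
387 257 [ 0.485 -0.19   0.042]
320 183 [ 0.432 -0.168 -0.001]
```

View pics/w2c.png

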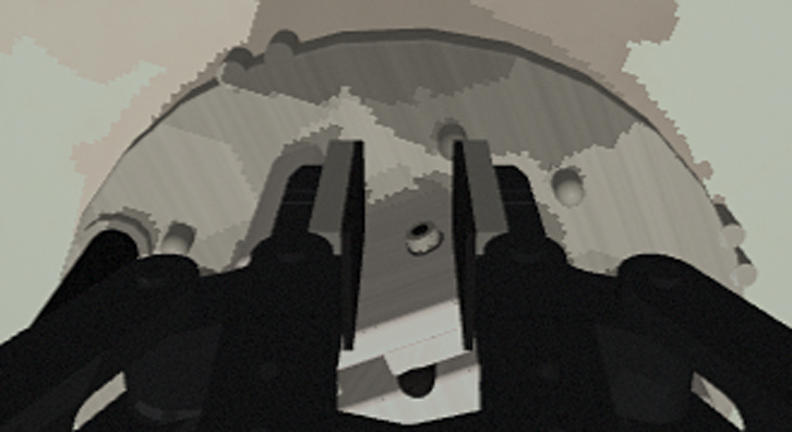

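```bash
python3 - <<'E'
from h import *
p,d=grab('scene','s2')
cv2.imwrite('pics/s2c.png',cv2.resize(p[150:350,200:420,::-1],None,fx=3.4,fy=3,interpolation=cv2.INTER_CUBIC))
E
```

```text
(no output)
```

View pics/s2c.png

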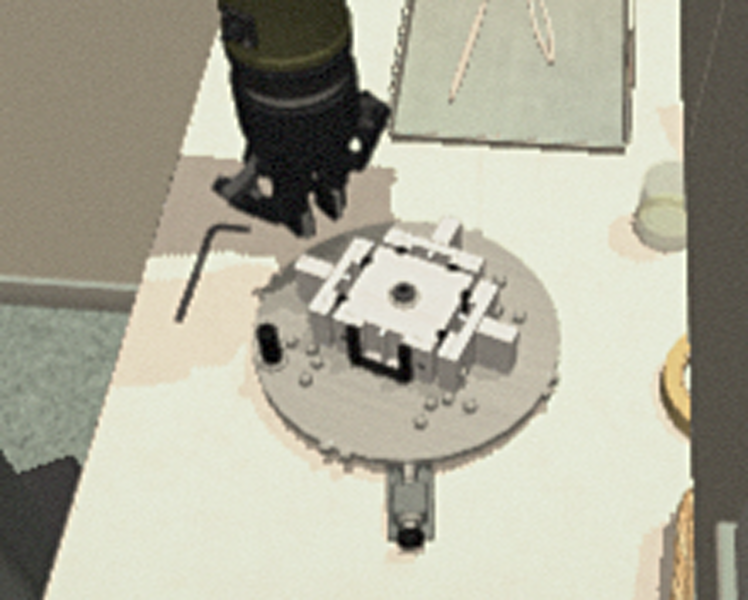

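```bash
python3 - <<'E'
from h import *
d=np.load('pics/s2.npy'); vv,uu=np.mgrid[0:400,0:640].astype(float); W=world('scene',uu,vv,d)
for v in range(204,236,2): print(v,[(u,*(W[v,u]*1000).astype(int)) for u in range(280,304,3)])
m=np.zeros(d.shape,bool); m[250:280,270:290]=1; z=W[...,2]; q=m&(d>0)&(z>.06)&(z<.09); print(q.sum(),W[q].mean(0))
E
```

```text
204 [(280, np.int64(406), np.int64(-200), np.int64(198)), (283, np.int64(413), np.int64(-197), np.int64(191)), (286, np.int64(419), np.int64(-199), np.int64(191)), (289, np.int64(425), np.int64(-202), np.int64(191)), (292, np.int64(431), np.int64(-201), np.int64(187)), (295, np.int64(442), np.int64(-188), np.int64(166)), (298, np.int64(447), np.int64(-192), np.int64(168)), (301, np.int64(455), np.int64(-190), np.int64(161))]
206 [(280, np.int64(405), np.int64(-201), np.int64(194)), (283, np.int64(413), np.int64(-197), np.int64(185)), (286, np.int64(419), np.int64(-199), np.int64(184)), (289, np.int64(424), np.int64(-202), np.int64(185)), (292, np.int64(431), np.int64(-202), np.int64(181)), (295, np.int64(444), np.int64(-180), np.int64(148)), (298, np.int64(446), np.int64(-193), np.int64(162)), (301, np.int64(454), np.int64(-191), np.int64(155))]
208 [(280, np.int64(405), np.int64(-201), np.int64(187)), (283, np.int64(412), np.int64(-197), np.int64(179)), (286, np.int64(418), np.int64(-198), np.int64(177)), (289, np.int64(423), np.int64(-204), np.int64(181)), (292, np.int64(466), np.i
[... 5019 characters left out ...]
), np.int64(-140), np.int64(0)), (292, np.int64(432), np.int64(-166), np.int64(33)), (295, np.int64(439), np.int64(-170), np.int64(35)), (298, np.int64(446), np.int64(-173), np.int64(35)), (301, np.int64(453), np.int64(-174), np.int64(32))]
234 [(280, np.int64(408), np.int64(-137), np.int64(1)), (283, np.int64(416), np.int64(-138), np.int64(-2)), (286, np.int64(422), np.int64(-143), np.int64(0)), (289, np.int64(429), np.int64(-145), np.int64(-1)), (292, np.int64(431), np.int64(-170), np.int64(32)), (295, np.int64(437), np.int64(-175), np.int64(34)), (298, np.int64(444), np.int64(-177), np.int64(32)), (301, np.int64(448), np.int64(-186), np.int64(42))]
51 [ 0.369382   -0.25470383  0.07469286]
```

```bash
python3 - <<'E'
from h import *
d=np.load('pics/w2.npy'); M=np.array(manip.camera_info('wrist')['mount']); vv,uu=np.mgrid[0:400,0:640].astype(float); W=world('wrist',uu,vv,d,M)*1000
for v in range(236,330,8): print(v,[(u,*W[v,u].astype(int).tolist(),round(float(d[v,u]),3)) for u in (285,290,295,299,347,352,358)])
T,s=toolT(); print(T,s['joints'])
E
```

```text
236 [(285, -13, -21, 14, 0.211), (290, -14, -18, 15, 0.212), (295, -13, -15, 14, 0.211), (299, -13, -12, 14, 0.211), (347, -13, 19, 15, 0.212), (352, -14, 22, 15, 0.212), (358, -14, 26, 16, 0.213)]
244 [(285, -19, -21, 14, 0.212), (290, 10, -12, -46, 0.145), (295, 10, -10, -47, 0.144), (299, 10, -8, -46, 0.145), (347, 10, 13, -46, 0.146), (352, 10, 15, -46, 0.146), (358, -20, 26, 16, 0.214)]
252 [(285, 10, -13, -53, 0.138), (290, 10, -11, -53, 0.139), (295, 10, -9, -54, 0.138), (299, 8, -8, -51, 0.141), (347, 10, 12, -54, 0.138), (352, 10, 14, -54, 0.138), (358, 6, 18, -46, 0.146)]
260 [(285, 10, -13, -60, 0.132), (290, 10, -11, -60, 0.132), (295, 10, -8, -62, 0.13), (299, 6, -7, -53, 0.14), (347, 10, 12, -60, 0.132), (352, 10, 14, -60, 0.132), (358, 6, 17, -53, 0.14)]
268 [(285, 10, -12, -67, 0.125), (290, 9, -10, -66, 0.127), (295, 10, -8, -67, 0.126), (299, 2, -8, -53, 0.141), (347, 9, 11, -66, 0.126), (352, 10, 13, -68, 0.124), (358, 10, 15, -67, 0.126)]
276 [(285, 11, -11, -74, 0.118), (290, 10, -10, -73, 0.12), (295, 10, -8, -73, 0.12), (299, -1, -8, -54, 0.141), (347, 10, 11, 
[... 899 characters left out ...]
95, -6, -8, -74, 0.124), (299, -38, -10, -32, 0.173), (347, -6, 11, -74, 0.124), (352, 11, 10, -97, 0.097), (358, 16, 11, -104, 0.089)]
324 [(285, 16, -8, -107, 0.086), (290, -4, -9, -82, 0.116), (295, -11, -8, -72, 0.127), (299, -40, -9, -37, 0.17), (347, -10, 11, -74, 0.125), (352, 9, 10, -98, 0.096), (358, 15, 11, -106, 0.087)]
[[-3.26077753e-01  9.45342599e-01  8.18537930e-04  4.34876585e-01]
 [ 9.45342756e-01  3.26078121e-01 -3.62913186e-04 -1.80552191e-01]
 [-6.09984605e-04  6.55460987e-04 -9.99999599e-01  4.89226953e-02]
 [ 0.00000000e+00  0.00000000e+00  0.00000000e+00  1.00000000e+00]] [-2.25463353e+01  1.62778022e+01 -2.97542545e+01  4.39166562e+01
 -1.22173357e-03  4.84227659e+01]
```

Call:
{"fn": "step_arm", "kwargs": {
  "plan": [
    {"linear": [-0.025,-0.48,-0.8],"delta_rot": [0,0,-0.6],"jaw": -0.4},
    {"linear": [-0.025,-0.48,0],"delta_rot": [0,0,-0.6],"jaw": -0.4},
    {"linear": [-0.025,-0.48,0],"delta_rot": [0,0,-0.6],"jaw": -0.4},
    {"linear": [-0.025,-0.48,0],"delta_rot": [0,0,-0.6],"jaw": -0.4},
    {"linear": [-0.025,-0.48,0],"delta_rot": [0,0,-0.6],"jaw": -0.4},
    {"linear": [-0.025,-0.48,0],"delta_rot": [0,0,-0.6],"jaw": -0.4},
    {"linear": [-0.025,-0.48,0],"delta_rot": [0,0,-0.6],"jaw": -0.4},
    {"linear": [-0.025,-0.48,0],"delta_rot": [0,0,-0.6],"jaw": -0.4},
    {"linear": [-0.025,-0.48,0],"delta_rot": [0,0,-0.6],"jaw": -0.4},
    {"linear": [-0.025,-0.48,0],"delta_rot": [0,0,-0.6],"jaw": -0.4},
    {"linear": [0,0,0],"delta_rot": [0,0,0],"jaw": -0.4}
  ]
}}

```text
clock: 8.8
eef_pos: [0.3742, -0.2502, 0.0647]
ee_rot: [-180.0, 0.0, 168.9]
contact_force: [0.8, 0.7, 1.0]
gripper_width: 0.0255
```

```bash
python3 - <<'E'
from h import *
T=wristT(); s=manip.state(); p,d=grab('wrist','w3'); np.save('pics/w3T.npy',T)
print(s['eef_pos'],s['ee_rot'],s['gripper_width'])
M=np.array(manip.camera_info('wrist')['mount']); vv,uu=np.mgrid[0:400,0:640].astype(float); C=world('wrist',uu,vv,d,M)*1000
W=world('wrist',uu,vv,d,T)
q=(d>0)&(abs(W[...,2]-.079)<.006)&(np.hypot(W[...,0]-.372,W[...,1]+.25)<.02)
print('post top tool',q.sum(),C[q].mean(0),(C[q].min(0)+C[q].max(0))/2,np.ptp(C[q],0),W[q].mean(0))
# finger inner faces
f=(d>0)&(C[...,2]<-44)&(C[...,2]>-72)&(abs(C[...,0])<12)
for lo in range(-70,-38,4):
    g=(d>0)&(abs(C[...,0])<9)&(C[...,2]>lo)&(C[...,2]<lo+4); L=g&(C[...,1]<0)&(C[...,1]>-30);R=g&(C[...,1]>0)&(C[...,1]<30)
    if L.sum()and R.sum(): print(lo,L.sum(),C[L][:,1].max(),R.sum(),C[R][:,1].min())
E
```

```text
[ 0.37415245 -0.25016954  0.06468537] [-1.79989648e+02  2.24657057e-02  1.68894301e+02] 0.025548714949582708
post top tool 505 [  2.04963694  -2.5852581  -14.04023439] [  1.37789895  -2.75768383 -12.40620938] [14.1372605  13.64830776  8.11452007] [ 0.37163823 -0.25230803  0.078725  ]
-70 78 -12.805451211141877 70 12.572028816488633
-66 112 -12.796015247823973 123 12.56125937849835
-62 98 -12.730382759401378 91 12.59608320269664
-58 100 -12.786686260059902 102 12.572545379448439
-54 95 -12.825203999181994 96 12.611646785468606
-50 74 -12.838174843054718 83 12.593953579950718
-46 63 -12.858107482508663 58 12.56465090089548
-42 28 -12.841197358142772 23 12.581434967658709
```

View pics/w3.png

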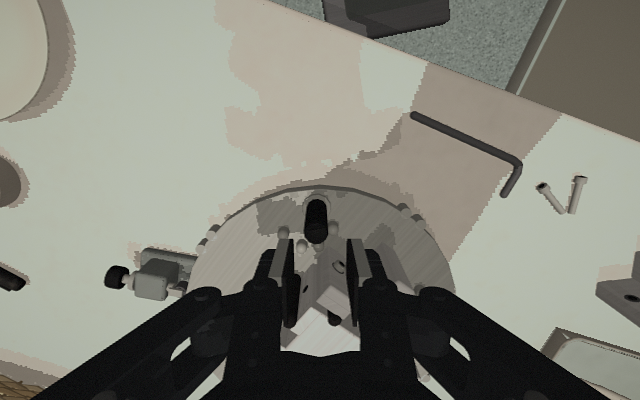

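Call:
{"fn": "step_arm", "kwargs": {
  "plan": [
    {"linear": [0.075,-0.13,0],"delta_rot": [0,0,-0.2],"jaw": -0.4},
    {"linear": [0,0,0.95],"delta_rot": [0,0,0],"jaw": -0.4},
    {"linear": [0,0,0.95],"delta_rot": [0,0,0],"jaw": -0.4},
    {"linear": [0,0,0.95],"delta_rot": [0,0,0],"jaw": -0.4},
    {"linear": [0,0,0],"delta_rot": [0,0,0],"jaw": -0.58},
    {"linear": [0,0,0],"delta_rot": [0,0,0],"jaw": -0.58}
  ]
}}

```text
clock: 9.6
eef_pos: [0.3726, -0.2519, 0.008]
ee_rot: [-180.0, 0.0, 171.0]
contact_force: [0.3, -0.2, 0.2]
gripper_width: 0.0181
```

```bash
python3 - <<'E'
from h import *
T=wristT(); s=manip.state(); p,d=grab('wrist','w4'); np.save('pics/w4T.npy',T)
print(s['eef_pos'],s['ee_rot'],s['gripper_width'],s['contact_force'])
E
```

```text
[ 0.37259028 -0.2518925   0.00800977] [-1.79992589e+02  2.47813274e-02  1.70999004e+02] 0.01805340844509754 [ 0.26440775 -0.24807533  0.16022641]
```

View pics/w4.png

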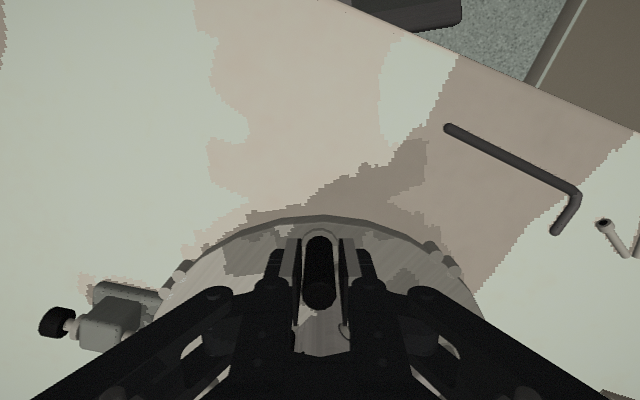

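The post (320,270) is now between the pads. I'll drive the same arc.

Call:
{"fn": "step_arm", "kwargs": {
  "plan": [
    {"linear": [-0.01,0.3,0],"delta_rot": [0,0,0.4],"jaw": -0.58},
    {"linear": [-0.025,0.48,0],"delta_rot": [0,0,0.6],"jaw": -0.58},
    {"linear": [-0.025,0.48,0],"delta_rot": [0,0,0.6],"jaw": -0.58},
    {"linear": [-0.025,0.48,0],"delta_rot": [0,0,0.6],"jaw": -0.58},
    {"linear": [-0.025,0.48,0],"delta_rot": [0,0,0.6],"jaw": -0.58},
    {"linear": [-0.025,0.48,0],"delta_rot": [0,0,0.6],"jaw": -0.58},
    {"linear": [-0.025,0.48,0],"delta_rot": [0,0,0.6],"jaw": -0.58},
    {"linear": [-0.025,0.48,0],"delta_rot": [0,0,0.6],"jaw": -0.58},
    {"linear": [-0.025,0.48,0],"delta_rot": [0,0,0.6],"jaw": -0.58},
    {"linear": [-0.01,0.25,0],"delta_rot": [0,0,0.3],"jaw": -0.58}
  ]
}}

```text
clock: 10.9
eef_pos: [0.4241, -0.1843, 0.0085]
ee_rot: [179.9, 0.1, 115.9]
contact_force: [0.7, 0.3, -0.4]
gripper_width: 0.0181
```

Call:
{"fn": "step_arm", "kwargs": {
  "plan": [
    {"linear": [-0.003,0.16,0],"delta_rot": [0,0,0.2],"jaw": -0.58}
  ]
}}

```text
clock: 11.02
eef_pos: [0.4265, -0.1831, 0.0085]
ee_rot: [180.0, 0.1, 113.9]
contact_force: [-1.9, -1.9, 0.2]
gripper_width: 0.0177
```

Call:
{"fn": "step_arm", "kwargs": {
  "plan": [
    {"linear": [-0.003,0.16,0],"delta_rot": [0,0,0.2],"jaw": -0.58}
  ]
}}

```text
clock: 11.15
eef_pos: [0.4277, -0.1829, 0.0084]
ee_rot: [-179.8, 0.2, 111.9]
contact_force: [-3.9, -3.1, 3.9]
gripper_width: 0.0177
```

```bash
python3 - <<'E'
from h import *
T=wristT(); s=manip.state(); p,d=grab('wrist','w5'); np.save('pics/w5T.npy',T)
e=s['eef_pos'];print(e,s['ee_rot'],s['gripper_width'],s['contact_force'],np.degrees(np.arctan2(e[1]+.2675,e[0]-.465)))
p,d=grab('scene','s5')
cv2.imwrite('pics/s5c.png',cv2.resize(p[150:350,200:420,::-1],None,fx=3.4,fy=3,interpolation=cv2.INTER_CUBIC))
E
```

```text
[ 0.42765803 -0.1828726   0.00838925] [-1.79815586e+02  1.56639341e-01  1.11897230e+02] 0.017687519003743785 [-3.8808097  -3.08633465  3.88580912] 113.80954166176532
```

View pics/w5.png

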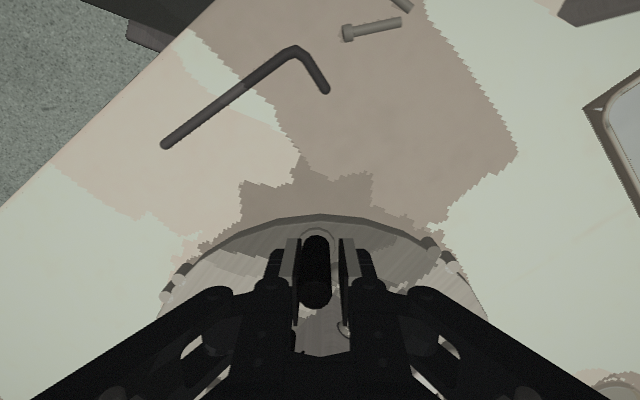

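View pics/s5c.png

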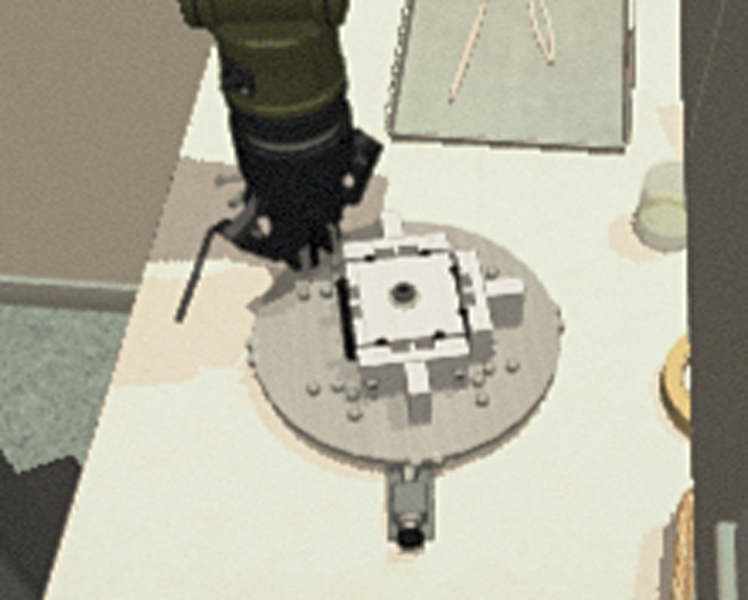

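Call:
{"fn": "step_arm", "kwargs": {
  "plan": [
    {"linear": [-0.003,0.16,0],"delta_rot": [0,0,0.2],"jaw": -0.58}
  ]
}}

```text
clock: 11.38
eef_pos: [0.4315, -0.181, 0.0082]
ee_rot: [-180.0, 0.1, 109.9]
contact_force: [-0.8, -0.9, -0.5]
gripper_width: 0.0177
```

Call:
{"fn": "step_arm", "kwargs": {
  "plan": [
    {"linear": [-0.003,0.16,0],"delta_rot": [0,0,0.2],"jaw": -0.58}
  ]
}}

```text
clock: 11.5
eef_pos: [0.4355, -0.1794, 0.0082]
ee_rot: [179.9, 0.0, 108.0]
contact_force: [0.5, -0.4, 0.1]
gripper_width: 0.0178
```

Call:
{"fn": "step_arm", "kwargs": {
  "plan": [
    {"linear": [0,0.08,0],"delta_rot": [0,0,0.1],"jaw": -0.58}
  ]
}}

```text
clock: 11.62
eef_pos: [0.4371, -0.1788, 0.0081]
ee_rot: [179.9, 0.0, 107.0]
contact_force: [-0.0, -0.3, -0.3]
gripper_width: 0.0178
```

```bash
python3 - <<'E'
from h import *
T=wristT(); s=manip.state(); p,d=grab('wrist','w6'); np.save('pics/w6T.npy',T)
e=s['eef_pos'];print(e,s['contact_force'],np.degrees(np.arctan2(e[1]+.2675,e[0]-.465)))
M=np.array(manip.camera_info('wrist')['mount']); vv,uu=np.mgrid[0:400,0:640].astype(float); C=world('wrist',uu,vv,d,M)*1000
W=world('wrist',uu,vv,d,T)
q=(d>0)&(abs(W[...,2]-.079)<.004)&(abs(C[...,1])<8.5)&(abs(C[...,0])<12)
print('post tool',q.sum(),(C[q].min(0)+C[q].max(0))/2,np.ptp(C[q],0))
p,d=grab('scene','s6')
cv2.imwrite('pics/s6c.png',cv2.resize(p[150:350,200:420,::-1],None,fx=3.4,fy=3,interpolation=cv2.INTER_CUBIC))
cv2.imwrite('pics/w6c.png',cv2.resize(cv2.imread('pics/w6.png')[200:370,150:490],None,fx=2.3,fy=2.3,interpolation=cv2.INTER_CUBIC))
E
```

```text
[ 0.43710865 -0.17882274  0.00811013] [-0.04442893 -0.3345461  -0.25603124] 107.45974464326784
post tool 1108 [ -0.52074442  -1.0610309  -70.89746701] [22.81705329 14.87750675  7.92517362]
```

View pics/s6c.png

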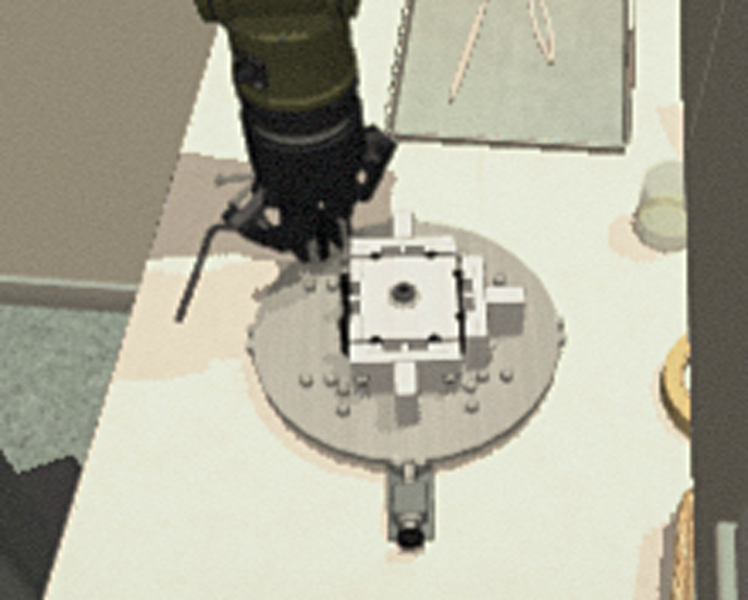

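View pics/w6c.png

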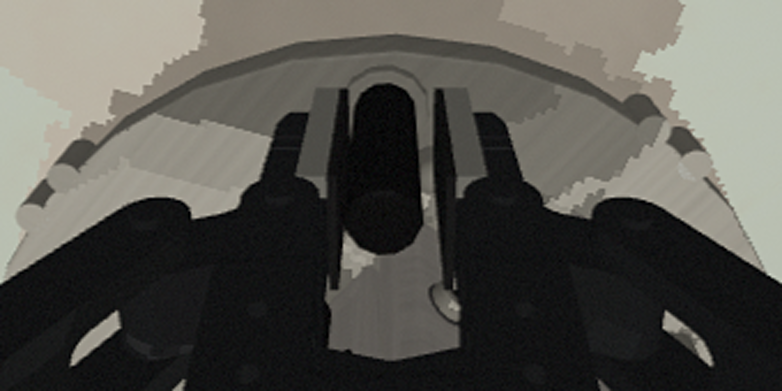

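Call:
{"fn": "step_arm", "kwargs": {
  "plan": [
    {"linear": [0,-0.05,0],"delta_rot": [0,0,0],"jaw": -0.4},
    {"linear": [0,0,0],"delta_rot": [0,0,0],"jaw": -0.4},
    {"linear": [0,0,-1],"delta_rot": [0,0,0],"jaw": -0.4},
    {"linear": [0,0,-1],"delta_rot": [0,0,0],"jaw": -0.4},
    {"linear": [0,0,-1],"delta_rot": [0,0,0],"jaw": -0.4},
    {"linear": [0,0,-1],"delta_rot": [0,0,-1],"jaw": -0.3},
    {"linear": [0,0,-1],"delta_rot": [0,0,-1],"jaw": -0.3},
    {"linear": [0,0,0],"delta_rot": [0,0,-1],"jaw": -0.3},
    {"linear": [0,0,0],"delta_rot": [0,0,-1],"jaw": -0.3},
    {"linear": [0,0,0],"delta_rot": [0,0,-1],"jaw": -0.3},
    {"linear": [0,0,0],"delta_rot": [0,0,-1],"jaw": -0.3},
    {"linear": [0,0,0],"delta_rot": [0,0,-1],"jaw": -0.3}
  ]
}}

```text
clock: 13.22
eef_pos: [0.435, -0.179, 0.1074]
ee_rot: [180.0, -0.0, 177.3]
contact_force: [-0.2, 0.9, -0.1]
gripper_width: 0.0297
```

Call:
{"fn": "step_arm", "kwargs": {
  "plan": [
    {"linear": [-0.2,0.92,0],"delta_rot": [0,0,0],"jaw": -0.3},
    {"linear": [-0.2,0.92,0],"delta_rot": [0,0,0],"jaw": -0.3},
    {"linear": [-0.2,0.92,0],"delta_rot": [0,0,0],"jaw": -0.3},
    {"linear": [-0.2,0.92,0],"delta_rot": [0,0,0],"jaw": -0.3},
    {"linear": [-0.2,0.92,0],"delta_rot": [0,0,0],"jaw": -0.3},
    {"linear": [-0.2,0.92,0],"delta_rot": [0,0,0],"jaw": -0.3},
    {"linear": [-0.2,0.92,0],"delta_rot": [0,0,0],"jaw": -0.3},
    {"linear": [-0.2,0.92,0],"delta_rot": [0,0,0],"jaw": -0.3},
    {"linear": [-0.2,0.92,0],"delta_rot": [0,0,0],"jaw": -0.3},
    {"linear": [-0.2,0.92,0],"delta_rot": [0,0,0],"jaw": -0.3},
    {"linear": [0,0,0],"delta_rot": [0,0,0],"jaw": -0.3}
  ]
}}

```text
clock: 14.6
eef_pos: [0.4849, 0.0033, 0.1074]
ee_rot: [180.0, 0.0, 177.1]
contact_force: [0.2, -0.6, -0.0]
gripper_width: 0.0298
```

```bash
python3 - <<'E'
from car import *
T=wristT(); s=manip.state(); p,d=grab('wrist','w7'); np.save('pics/w7T.npy',T)
e=s['eef_pos'];print(e,s['ee_rot'],s['gripper_width'],s['joints'].round(1))
r=carfit('top7',-.37); print(r,np.degrees(r[0][0][2]))
M=np.array(manip.camera_info('wrist')['mount']); vv,uu=np.mgrid[0:400,0:640].astype(float); C=world('wrist',uu,vv,d,M)*1000
P=ray_at('wrist',uu,vv,.052,T)[...,:2]; W=world('wrist',uu,vv,d,T); z=W[...,2]
reg=(np.hypot(P[...,0]-.495,P[...,1])<.07)&(d>.19)
i=P[reg&(z>.044)&(z<.062)]; o=P[reg&(z<=.044)]
print(len(i),len(o),fit(i,o,HALF,[.5145,.0015,-.057]))
for n in('w3','w4','w7'):
    d=np.load(f'pics/{n}.npy'); C=world('wrist',uu,vv,d,M)*1000
    q=(d>0)&(abs(C[...,0])<12)&(abs(C[...,1])<30)&(C[...,2]<-30)&(C[...,2]>-75)&(vv>225)&(d<.16)
    print(n,np.sort(C[q][:,2])[-30::6])
E
```

```text
[0.48492009 0.00329305 0.10743569] [1.79997856e+02 3.48776591e-03 1.77124769e+02] 0.029788421898289237 [  0.4  14.2 -22.5  53.2   0.    3.3]
((array([ 0.46494999, -0.26779984, -0.39819649]), np.float64(440.4898782688291)), np.int64(47)) -22.814978544457077
2068 20279 (array([ 0.5119324 ,  0.00289254, -0.05568143]), np.float64(835.5977211357222))
w3 [-39.00253873 -38.70820332 -38.08124428 -37.35975091 -36.96905747]
w4 [-34.40476072 -34.00985013 -33.64824732 -33.44183046 -33.14800464]
w7 [-38.81737986 -38.65622519 -38.25828965 -37.34491999 -36.96650486]
```

View pics/w7.png

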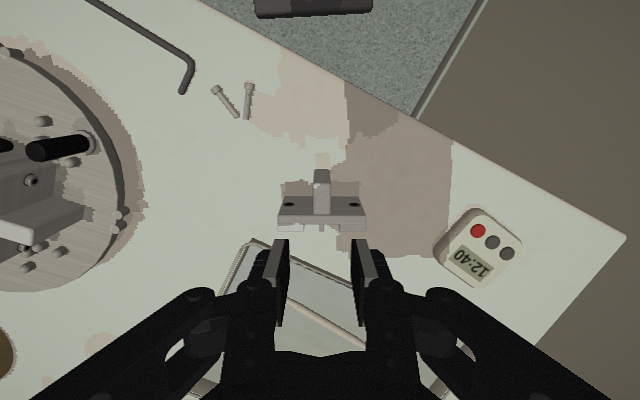

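View pics/top7.png

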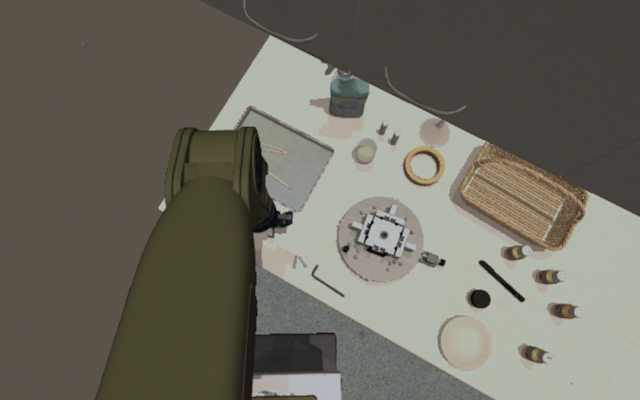

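```bash
python3 - <<'E'
from h import *
d=np.load('pics/w7.npy');T=np.load('pics/w7T.npy');vv,uu=np.mgrid[0:400,0:640].astype(float)
W=world('wrist',uu,vv,d,T); z=W[...,2]
for v in range(166,236,3): print(v,[ (int(z[v,u]*1000)) for u in range(274,372,6)])
a=cv2.imread('pics/w7.png')
cv2.imwrite('pics/w7c.png',cv2.resize(a[150:260,250:400],None,fx=5,fy=5,interpolation=cv2.INTER_CUBIC))
E
```

```text
166 [0, 0, 0, 0, 0, 0, 0, 0, -2, 0, 0, -1, 0, 0, 0, 0, 0]
169 [0, 0, -1, 0, 0, -1, 0, 2, 2, 0, 0, -1, 0, 0, 0, 0, 0]
172 [0, 0, 0, 0, -1, 0, -1, 13, 14, 13, 0, 0, -1, 0, -1, -1, 0]
175 [-1, -1, 0, 0, 0, 0, 0, 26, 25, 25, 0, -1, 0, -1, 0, 0, -1]
178 [0, 0, 0, 0, 286, 0, 0, 36, 37, 35, 0, 0, 0, 0, 0, 1, 0]
181 [0, 0, 0, 0, 0, 0, 0, 45, 46, 46, -1, 0, 0, 0, 0, 0, 0]
184 [0, 0, 0, 0, -1, 0, 0, 51, 51, 51, 0, 0, 0, 0, 0, -1, 286]
187 [0, 0, 0, 0, 0, -1, 0, 51, 51, 53, 0, 0, 0, -1, 0, 0, 286]
190 [0, -1, 0, 0, 1, 0, 0, 50, 51, 51, 1, -1, 0, 0, -1, 0, 0]
193 [0, -2, 0, -1, -1, 0, 0, 50, 51, 51, -1, 0, 0, 0, 0, 0, 0]
196 [0, 0, 2, 1, 1, 1, 0, 52, 50, 51, 1, 0, 0, 0, 0, 0, 0]
199 [0, -1, 12, 11, 10, 11, 10, 51, 51, 52, 9, 10, 10, 9, 9, 0, 0]
202 [0, 0, 20, 19, 18, 17, 18, 51, 51, 51, 18, 18, 19, 19, 18, -1, -1]
205 [0, 0, 28, 28, 26, 27, 27, 51, 50, 51, 26, 25, 26, 27, 27, -1, -1]
208 [0, 33, 35, 35, 34, 34, 34, 51, 52, 51, 33, 34, 34, 34, 33, 0, 0]
211 [0, 42, 42, 42, 41, 41, 42, 51, 52, 51, 41, 41, 42, 41, 42, -1, 0]
214 [0, 48, 49, 50, 50, 48, 48, 51, 49, 50, 47, 49, 49, 48, 47, 48, 0]
217 [0, 51, 52, 52, 51, 51, 52, 51, 52, 51, 50, 51, 51, 50, 51, 51, 0]
220 [0, 52, 51, 52, 52, 51, 51, 52, 51, 51, 52, 51, 51, 52, 51, 51, 0]
223 [0, 51, 51, 52, 51, 51, 51, 50, 51, 51, 52, 52, 51, 52, 51, 51, 0]
226 [-1, 52, 50, 52, 51, 42, 0, 0, 51, 1, 0, 51, 51, 51, 51, 51, 0]
229 [0, 52, 51, 51, 52, 0, 0, 0, 52, 0, 0, 51, 51, 52, 51, 50, 0]
232 [0, 0, 0, 0, 0, 0, 0, 0, 0, 0, 1, 0, 0, 0, 0, 0, 0]
235 [-1, -1, 0, 0, 0, 0, -1, 0, 0, 0, 0, 0, 0, 0, 0, 0, 0]
```

View pics/w7c.png

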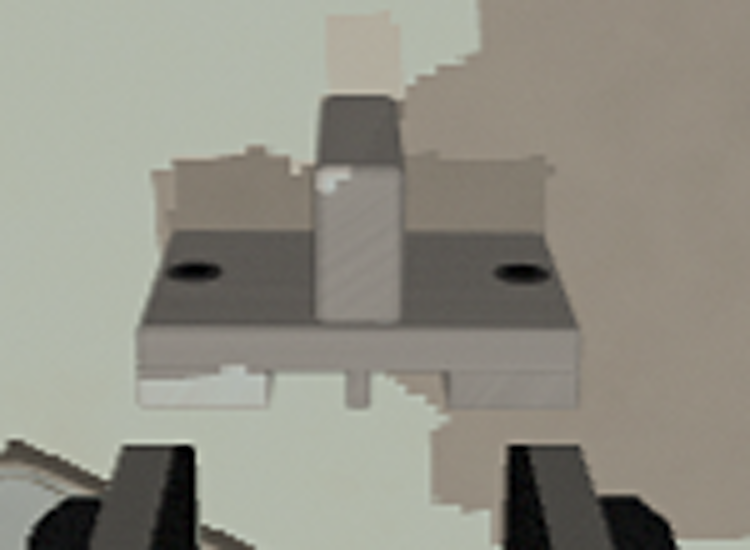

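```bash
cat >> h.py <<'E'
HALF2=[(-.014,-.0055,-.035,.035),(-.040,-.013,-.007,.007),(-.006,0,-.035,-.014),(-.006,0,.014,.035),(-.006,0,-.002,.002)]
E
python3 - <<'E'
from h import *
d=np.load('pics/w7.npy');T=np.load('pics/w7T.npy');vv,uu=np.mgrid[0:400,0:640].astype(float)
W=world('wrist',uu,vv,d,T); z=W[...,2];P=ray_at('wrist',uu,vv,.052,T)[...,:2]
# back side visible lower surface: treat only clear pixels
reg=(np.hypot(P[...,0]-.495,P[...,1])<.07)&(d>.19)&(z<.1)
x,c=fit(P[reg&(z>.047)],P[reg&(z<=.047)],HALF2,[.5125,.003,-.056],.0008); print(x,c)
R=T  # cam
s_R=Rn.from_euler('xyz',[180,0,177.125],degrees=True).as_matrix()
e=np.array([.48492,.003293,.1074])
rg=np.array([x[0]-.0285*np.cos(x[2]),x[1]-.0285*np.sin(x[2]),.052])
print('rib grip (1.5 back) in tool mm',(s_R.T@(rg-e))*1000,'half yaw',np.degrees(x[2]))
E
```

```text
[ 0.51311462  0.00276472 -0.05725365] 485.8052320772857
rib grip (1.5 back) in tool mm [ 0.31365767  1.08819166 55.4       ] half yaw -3.2803926445112226
```

Call:
{"fn": "step_arm", "kwargs": {
  "plan": [
    {"linear": [0.015,0.06,0],"delta_rot": [0,0,0.04],"jaw": -0.3},
    {"linear": [0,0,1],"delta_rot": [0,0,0],"jaw": -0.3},
    {"linear": [0,0,1],"delta_rot": [0,0,0],"jaw": -0.3},
    {"linear": [0,0,1],"delta_rot": [0,0,0],"jaw": -0.3},
    {"linear": [0,0,1],"delta_rot": [0,0,0],"jaw": -0.3},
    {"linear": [0,0,1],"delta_rot": [0,0,0],"jaw": -0.3},
    {"linear": [0,0,1],"delta_rot": [0,0,0],"jaw": -0.3},
    {"linear": [0,0,0.6],"delta_rot": [0,0,0],"jaw": -0.3},
    {"linear": [0,0,0],"delta_rot": [0,0,0],"jaw": -0.3}
  ]
}}

```text
clock: 15.82
eef_pos: [0.4836, 0.0034, -0.0251]
ee_rot: [-180.0, -0.1, 176.6]
contact_force: [0.1, 0.7, 0.6]
gripper_width: 0.0302
```

```bash
python3 - <<'E'
from h import *
T=wristT(); s=manip.state(); p,d=grab('wrist','w8'); np.save('pics/w8T.npy',T)
print(s['eef_pos'],s['ee_rot'],s['contact_force'])
vv,uu=np.mgrid[0:400,0:640].astype(float);M=np.array(manip.camera_info('wrist')['mount']);C=world('wrist',uu,vv,d,M)*1000
# bottom of pads vs table plane
for v in range(228,262,3): print(v,[tuple(C[v,u].astype(int)) for u in (278,284,290,350,356,362)])
E
```

```text
[ 0.48363247  0.00344386 -0.02511526] [-1.79991634e+02 -1.05747932e-01  1.76570958e+02] [0.08310428 0.68220834 0.59833415]
228 [(np.int64(8), np.int64(-21), np.int64(-25)), (np.int64(8), np.int64(-18), np.int64(-24)), (np.int64(7), np.int64(-15), np.int64(-23)), (np.int64(8), np.int64(15), np.int64(-24)), (np.int64(8), np.int64(18), np.int64(-24)), (np.int64(8), np.int64(21), np.int64(-25))]
231 [(np.int64(6), np.int64(-21), np.int64(-24)), (np.int64(6), np.int64(-18), np.int64(-24)), (np.int64(6), np.int64(-15), np.int64(-24)), (np.int64(6), np.int64(15), np.int64(-25)), (np.int64(6), np.int64(18), np.int64(-24)), (np.int64(6), np.int64(21), np.int64(-24))]
234 [(np.int64(4), np.int64(-21), np.int64(-24)), (np.int64(4), np.int64(-18), np.int64(-24)), (np.int64(4), np.int64(-15), np.int64(-23)), (np.int64(4), np.int64(15), np.int64(-24)), (np.int64(4), np.int64(18), np.int64(-23)), (np.int64(4), np.int64(21), np.int64(-24))]
237 [(np.int64(3), np.int64(-21), np.int64(-24)), (np.int64(3), np.int64(-18), np.int64(-24)), (np.int64(3), np.int64(-15), np.int64(-24)), (np.int64(3), np.int6
[... 1608 characters left out ...]
 np.int64(-23)), (np.int64(0), np.int64(14), np.int64(-36)), (np.int64(9), np.int64(15), np.int64(-57)), (np.int64(9), np.int64(17), np.int64(-56))]
258 [(np.int64(9), np.int64(-17), np.int64(-59)), (np.int64(8), np.int64(-15), np.int64(-57)), (np.int64(-9), np.int64(-16), np.int64(-23)), (np.int64(-2), np.int64(14), np.int64(-36)), (np.int64(10), np.int64(14), np.int64(-59)), (np.int64(10), np.int64(17), np.int64(-59))]
261 [(np.int64(9), np.int64(-17), np.int64(-61)), (np.int64(7), np.int64(-15), np.int64(-57)), (np.int64(-10), np.int64(-16), np.int64(-24)), (np.int64(-3), np.int64(14), np.int64(-37)), (np.int64(9), np.int64(14), np.int64(-61)), (np.int64(10), np.int64(16), np.int64(-62))]
```

View pics/w8.png

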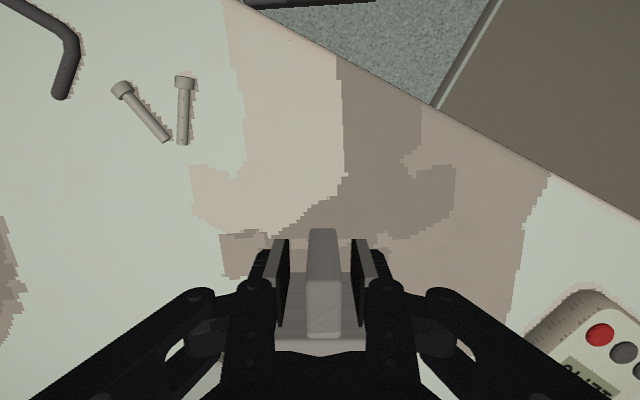

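Call:
{"fn": "step_arm", "kwargs": {
  "plan": [
    {"linear": [0,0,0.3],"delta_rot": [0,0,0],"jaw": -0.3},
    {"linear": [0,0.05,0],"delta_rot": [0,0,0],"jaw": -0.7},
    {"linear": [0,0,0],"delta_rot": [0,0,0],"jaw": -1},
    {"linear": [0,0,0],"delta_rot": [0,0,0],"jaw": -1},
    {"linear": [0,0,0],"delta_rot": [0,0,0],"jaw": -1},
    {"linear": [0,0,0],"delta_rot": [0,0,0],"jaw": -1}
  ]
}}

```text
clock: 16.62
eef_pos: [0.4847, 0.0049, -0.0303]
ee_rot: [180.0, 0.0, 176.6]
contact_force: [-0.8, -0.2, 2.0]
gripper_width: 0.0135
```

```bash
python3 - <<'E'
from h import *
T=wristT(); s=manip.state(); p,d=grab('wrist','w9'); np.save('pics/w9T.npy',T)
print(s['eef_pos'],s['ee_rot'],s['contact_force'],s['gripper_width'])
E
```

```text
[ 0.48467053  0.0048572  -0.030305  ] [1.79990124e+02 1.31799419e-02 1.76614879e+02] [-0.80022876 -0.21753832  1.99072105] 0.013490511304710228
```

View pics/w9.png

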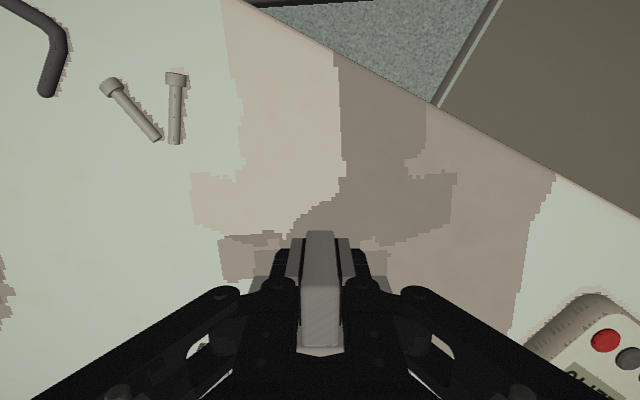

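Call:
{"fn": "step_arm", "kwargs": {
  "plan": [
    {"linear": [0,0,-1],"delta_rot": [0,0,0],"jaw": -1},
    {"linear": [0,0,-1],"delta_rot": [0,0,0],"jaw": -1},
    {"linear": [0,0,-1],"delta_rot": [0,0,0],"jaw": -1},
    {"linear": [0,0,-1],"delta_rot": [0,0,0],"jaw": -1},
    {"linear": [0,0,-1],"delta_rot": [0,0,0],"jaw": -1},
    {"linear": [0.32,-0.7,0],"delta_rot": [0,0,0],"jaw": -1},
    {"linear": [0.32,-0.95,0],"delta_rot": [0,0,0],"jaw": -1},
    {"linear": [0.32,-0.95,0],"delta_rot": [0,0,0],"jaw": -1},
    {"linear": [0.32,-0.95,0],"delta_rot": [0,0,0],"jaw": -1},
    {"linear": [0.32,-0.95,0],"delta_rot": [0,0,0],"jaw": -1},
    {"linear": [0.32,-0.95,0],"delta_rot": [0,0,0],"jaw": -1},
    {"linear": [0.32,-0.95,0],"delta_rot": [0,0,0],"jaw": -1},
    {"linear": [0.32,-0.95,0],"delta_rot": [0,0,0],"jaw": -1},
    {"linear": [0.32,-0.95,0],"delta_rot": [0,0,0],"jaw": -1},
    {"linear": [0.32,-0.95,0],"delta_rot": [0,0,0],"jaw": -1},
    {"linear": [0.32,-0.95,0],"delta_rot": [0,0,0],"jaw": -1},
    {"linear": [0.32,-0.95,0],"delta_rot": [0,0,0],"jaw": -1},
    {"linear": [0.32,-0.95,0],"delta_rot": [0,0,0],"jaw": -1},
    {"linear": [0,-0.2,0],"delta_rot": [0,0,0.9],"jaw": -1},
    {"linear": [0,0,0],"delta_rot": [0,0,0.9],"jaw": -1}
  ]
}}

```text
clock: 19.18
eef_pos: [0.3849, -0.2363, 0.0681]
ee_rot: [-180.0, -0.2, 158.2]
contact_force: [-0.3, -0.6, -1.8]
gripper_width: 0.0133
```

Call:
{"fn": "step_arm", "kwargs": {
  "plan": [
    {"linear": [0,0,0],"delta_rot": [0,0,0.14],"jaw": -1},
    {"linear": [0,0,0],"delta_rot": [0,0,0],"jaw": -1}
  ]
}}

```text
clock: 19.42
eef_pos: [0.386, -0.2357, 0.0688]
ee_rot: [180.0, -0.1, 157.3]
contact_force: [0.2, -0.4, -2.7]
gripper_width: 0.0133
```

```bash
python3 - <<'E'
from h import *
T=wristT(); s=manip.state(); p,d=grab('wrist','w10'); np.save('pics/w10T.npy',T); e=s['eef_pos']
print(e,s['ee_rot'],s['contact_force'],s['gripper_width'])
f=np.radians(-22.8); ex=np.array([np.cos(f),np.sin(f)]);ey=np.array([-ex[1],ex[0]]); r=e[:2]-[.465,-.2678]; print('tool in stand',r@ex,r@ey)
p,d=grab('scene','s10')
cv2.imwrite('pics/s10c.png',cv2.resize(p[150:350,200:420,::-1],None,fx=3.4,fy=3,interpolation=cv2.INTER_CUBIC))
E
```

```text
[ 0.38595508 -0.23568665  0.06878533] [ 1.79994606e+02 -8.91873640e-02  1.57299963e+02] [ 0.23963495 -0.38100554 -2.70276436] 0.013313155258562167
tool in stand -0.08531302374851887 -0.0010270284885425265
```

View pics/w10.png

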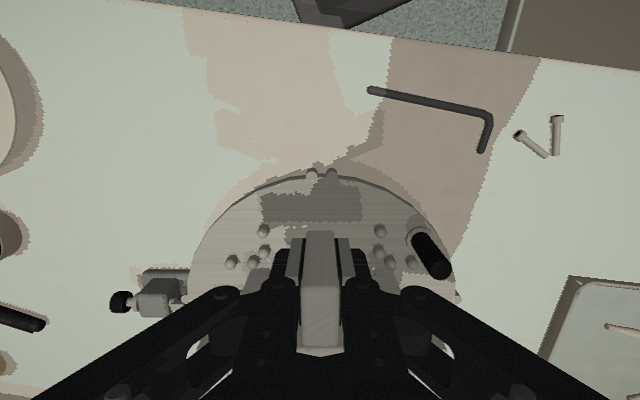

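View pics/s10c.png

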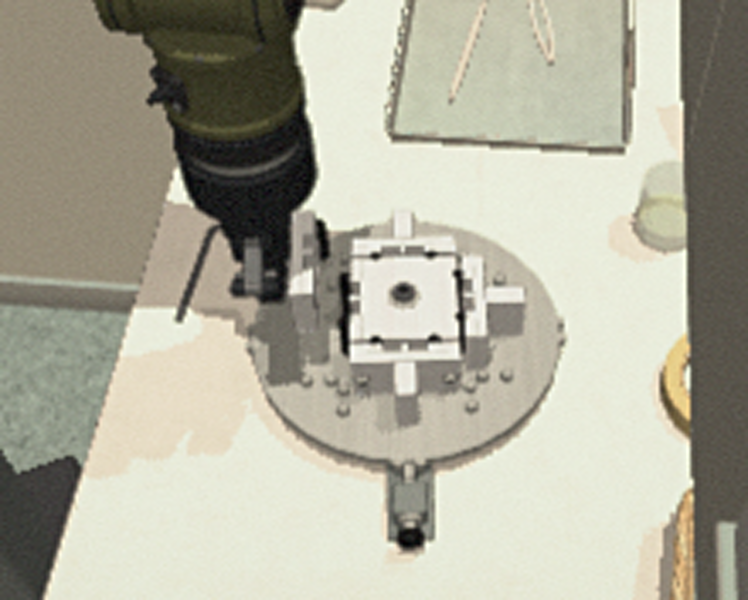

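```bash
python3 - <<'E'
from h import *
d=np.load('pics/w10.npy');T=np.load('pics/w10T.npy');M=np.array(manip.camera_info('wrist')['mount'])
vv,uu=np.mgrid[0:400,0:640].astype(float); W=world('wrist',uu,vv,d,T); C=world('wrist',uu,vv,d,M)*1000; z=W[...,2]
f=np.radians(-22.7);ex=np.array([np.cos(f),np.sin(f)]);ey=np.array([-ex[1],ex[0]])
q=(d>.15)&(z>.0375)&(z<.048); q[:215]=0; q[285:]=0; q[:,:200]=0;q[:,440:]=0
n,l,st,c=cv2.connectedComponentsWithStats(q.astype(np.uint8))
for k in range(1,n):
    if st[k,4]>20:
        w=W[l==k]; r=w[:,:2]-[.465,-.2678]
        t=C[l==k]; print(st[k],c[k].round(0),'stand', ((r@ex).min()/2+(r@ex).max()/2).round(4),((r@ey).min()/2+(r@ey).max()/2).round(4),'tool',t.mean(0).round(1),((t.min(0)+t.max(0))/2).round(1))
# rib sides in tool
for v in (290,300,310,320,335,345): print(v,[tuple(C[v,u].round(1)) for u in (302,304,320,336,338)])
g=(C[...,2]<-75)&(C[...,2]>-90)&(abs(C[...,1])<9)&(d>0); g&=(vv>270)
hist=C[g]; print(np.percentile(hist,[1,5,50,95,99],axis=0).round(1))
E
python3 - <<'E'
import cv2
a=cv2.imread('pics/w10.png');cv2.imwrite('pics/w10c.png',cv2.resize(a[200:370,190:460],None,fx=2.9,fy=2.9,interpolation=cv2.INTER_CUBIC))
E
```

```text
[257 226  12  12 112] [262. 232.] stand -0.0677 -0.0408 tool [-16.8 -39.8  27.2] [-17.6 -39.9  27.8]
[374 227  12  12 107] [380. 232.] stand -0.0677 0.0413 tool [-17.   42.1  27.1] [-17.7  42.2  27.8]
[406 228  28  23 225] [418. 238.] stand -0.0615 0.0705 tool [-21.2  68.7  27.5] [-23.9  71.3  26. ]
[258 247  12  12 108] [263. 253.] stand -0.0518 -0.0409 tool [-32.7 -39.9  27.1] [-33.6 -40.1  27.4]
[373 247  12  12 112] [379. 253.] stand -0.0522 0.0415 tool [-32.7  42.1  27.2] [-33.2  42.4  27.5]
[225 257  12  12 106] [230. 263.] stand -0.0437 -0.0652 tool [-41.  -64.   27.2] [-41.7 -64.3  27.8]
[247 257  12  12 108] [252. 263.] stand -0.0438 -0.0493 tool [-41.  -48.3  27.3] [-41.6 -48.4  27.8]
[384 258  12  12 112] [390. 263.] stand -0.0431 0.05 tool [-41.2  50.4  27.3] [-42.2  50.9  27.9]
[406 258  12  12 111] [412. 263.] stand -0.0435 0.0656 tool [-41.2  66.2  27.1] [-41.8  66.5  27.7]
[247 270  22   9 118] [257. 273.] stand -0.0352 -0.0454 tool [-49.1 -45.   26.7] [-50.1 -44.5  26.2]
[374 270  22   9 125] [384. 274.] stand -0.0355 0.0459 tool [-49.2  47.1  26.7] [-49.8  46.8  26.
[... 1122 characters left out ...]
at64(-80.1))]
335 [(np.float64(-10.2), np.float64(-6.3), np.float64(-81.0)), (np.float64(-9.4), np.float64(-5.5), np.float64(-81.9)), (np.float64(-9.0), np.float64(0.3), np.float64(-82.4)), (np.float64(-9.8), np.float64(6.2), np.float64(-81.4)), (np.float64(-10.7), np.float64(7.0), np.float64(-80.4))]
345 [(np.float64(-15.0), np.float64(-6.4), np.float64(-80.7)), (np.float64(-14.2), np.float64(-5.6), np.float64(-81.6)), (np.float64(-14.5), np.float64(0.3), np.float64(-81.3)), (np.float64(-14.8), np.float64(6.3), np.float64(-80.9)), (np.float64(-15.5), np.float64(7.1), np.float64(-80.1))]
[[-18.1  -8.8 -88.3]
 [-16.6  -8.3 -83.1]
 [ -1.7  -0.  -81.6]
 [ 10.4   8.5 -77.2]
 [ 10.9   8.8 -75.4]]
```

View pics/w10c.png

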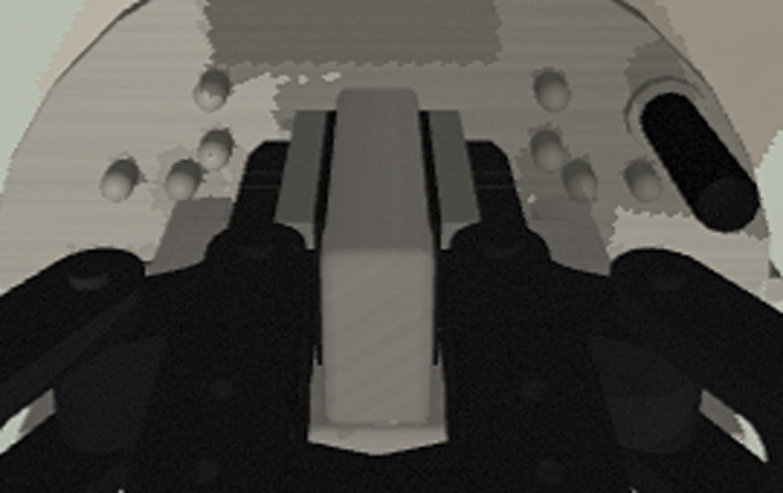

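Call:
{"fn": "step_arm", "kwargs": {
  "plan": [
    {"linear": [0,0.05,0.5],"delta_rot": [0,0,0],"jaw": -1},
    {"linear": [0,0,0.7],"delta_rot": [0,0,0],"jaw": -1},
    {"linear": [0,0,0.6],"delta_rot": [0,0,0],"jaw": -1},
    {"linear": [0,0,0.4],"delta_rot": [0,0,0],"jaw": -1},
    {"linear": [0,0,0.4],"delta_rot": [0,0,0],"jaw": -1},
    {"linear": [0,0,0],"delta_rot": [0,0,0],"jaw": -1}
  ]
}}

```text
clock: 20.27
eef_pos: [0.3869, -0.2347, 0.0169]
ee_rot: [180.0, -0.1, 157.2]
contact_force: [-0.2, -0.6, -2.1]
gripper_width: 0.0132
```

```bash
cat > chk.py <<'E'
import sys
from h import *
n=sys.argv[1]
T=wristT(); s=manip.state(); p,d=grab('wrist',n); np.save(f'pics/{n}T.npy',T); e=s['eef_pos']
f=np.radians(-22.7);ex=np.array([np.cos(f),np.sin(f)]);ey=np.array([-ex[1],ex[0]])
print(e,s['ee_rot'],s['gripper_width'],'F',s['contact_force'],'push',s['contact_force'][:2]@ex,s['contact_force'][:2]@ey,'stand',(e[:2]-[.465,-.2678])@ex,(e[:2]-[.465,-.2678])@ey)
M=np.array(manip.camera_info('wrist')['mount'])
vv,uu=np.mgrid[0:400,0:640].astype(float); W=world('wrist',uu,vv,d,T); C=world('wrist',uu,vv,d,M)*1000; z=W[...,2]
q=(d>.15)&(z>.0375)&(z<.048); q[:215]=0; q[330:]=0; q[:,:150]=0;q[:,490:]=0
k_,l,st,c=cv2.connectedComponentsWithStats(q.astype(np.uint8))
for k in range(1,k_):
    if 30<st[k,4]<400: t=C[l==k]; print(c[k].round(0),st[k][2:],'tool',t.mean(0).round(1))
for v in (300,330): print(v,[tuple(C[v,u].round(1)) for u in (304,320,336)])
a=cv2.imread(f'pics/{n}.png');cv2.imwrite(f'pics/{n}c.png',cv2.resize(a[200:370,170:470],None,fx=2.6,fy=2.6,interpolation=cv2.INTER_CUBIC))
E
python3 chk.py w11
```

```text
[ 0.38692913 -0.23466758  0.01693139] [ 1.79989218e+02 -6.73564972e-02  1.57217472e+02] 0.013215461025717945 F [-0.23326892 -0.58283044 -2.06190821] push 0.009718329300498124 -0.6277031655985389 stand -0.08480934965483408 0.00043790281336506654
[395. 270.] [ 16  17 191] tool [-16.   40.8 -24.6]
[244. 269.] [ 16  16 194] tool [-16.1 -40.9 -24.5]
[244. 291.] [ 9  8 52] tool [-30.  -42.  -23.6]
[395. 291.] [ 9  8 49] tool [-30.1  42.3 -23.2]
300 [(np.float64(5.6), np.float64(-5.3), np.float64(-82.2)), (np.float64(4.8), np.float64(0.3), np.float64(-81.0)), (np.float64(5.9), np.float64(5.9), np.float64(-82.5))]
330 [(np.float64(-7.3), np.float64(-5.5), np.float64(-81.9)), (np.float64(-8.0), np.float64(0.3), np.float64(-81.0)), (np.float64(-7.5), np.float64(6.1), np.float64(-81.6))]
```

View pics/w11c.png

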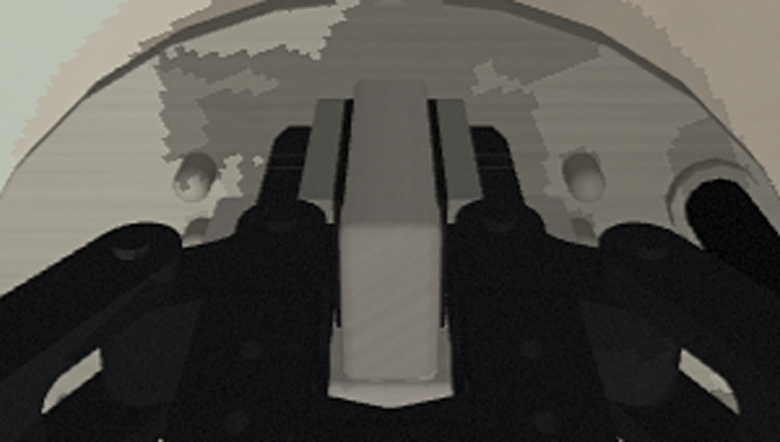

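Call:
{"fn": "step_arm", "kwargs": {
  "plan": [
    {"linear": [0,0,0.3],"delta_rot": [0,0,0],"jaw": -1},
    {"linear": [0,0,0.25],"delta_rot": [0,0,0],"jaw": -1},
    {"linear": [0,0,0],"delta_rot": [0,0,0],"jaw": -1}
  ]
}}

```text
clock: 20.7
eef_pos: [0.3869, -0.2347, 0.0061]
ee_rot: [180.0, -0.1, 157.2]
contact_force: [-0.3, -0.2, -2.7]
gripper_width: 0.0134
```

Call:
{"fn": "step_arm", "kwargs": {
  "plan": [
    {"linear": [0,0,0.05],"delta_rot": [0,0,0],"jaw": -1},
    {"linear": [0,0,0],"delta_rot": [0,0,0],"jaw": -1}
  ]
}}

```text
clock: 20.95
eef_pos: [0.3874, -0.235, 0.0055]
ee_rot: [-180.0, 0.0, 157.2]
contact_force: [-0.6, 0.5, -2.5]
gripper_width: 0.0135
```

Call:
{"fn": "step_arm", "kwargs": {
  "plan": [
    {"linear": [0,0,0.05],"delta_rot": [0,0,0],"jaw": -1},
    {"linear": [0,0,0],"delta_rot": [0,0,0],"jaw": -1}
  ]
}}

```text
clock: 21.2
eef_pos: [0.3874, -0.235, 0.0045]
ee_rot: [180.0, 0.0, 157.2]
contact_force: [-0.5, -0.3, -2.5]
gripper_width: 0.0132
```

Call:
{"fn": "step_arm", "kwargs": {
  "plan": [
    {"linear": [0,0,0.04],"delta_rot": [0,0,0],"jaw": -1},
    {"linear": [0,0,0],"delta_rot": [0,0,0],"jaw": -1}
  ]
}}

```text
clock: 21.45
eef_pos: [0.3874, -0.235, 0.0037]
ee_rot: [180.0, -0.0, 157.2]
contact_force: [-0.1, 0.3, -2.6]
gripper_width: 0.0137
```

Call:
{"fn": "step_arm", "kwargs": {
  "plan": [
    {"linear": [0,0,0.04],"delta_rot": [0,0,0],"jaw": -1},
    {"linear": [0,0,0],"delta_rot": [0,0,0],"jaw": -1}
  ]
}}

```text
clock: 21.7
eef_pos: [0.3874, -0.235, 0.0037]
ee_rot: [-180.0, 0.0, 157.2]
contact_force: [-2.2, 1.0, 5.4]
gripper_width: 0.0136
```

Call:
{"fn": "step_arm", "kwargs": {
  "plan": [
    {"linear": [0,0,-0.03],"delta_rot": [0,0,0],"jaw": -1},
    {"linear": [0,0,0],"delta_rot": [0,0,0],"jaw": -1}
  ]
}}

```text
clock: 21.95
eef_pos: [0.3874, -0.235, 0.0036]
ee_rot: [-180.0, 0.0, 157.2]
contact_force: [-0.8, 0.9, 2.6]
gripper_width: 0.0134
```

```bash
python3 chk.py w12
```

```text
[ 0.38740958 -0.23499903  0.0036307 ] [-1.79997658e+02  6.82595396e-03  1.57211017e+02] 0.013421746691166 F [-0.79969705  0.94679305  2.63593286] push -1.1031241445635998 0.5648447275990608 stand -0.08423821352892005 0.00031753376658120086
[320. 236.] [ 56  10 241] tool [ 10.1   0.2 -38.5]
[238. 281.] [ 17  17 202] tool [-15.2 -40.6 -37.5]
[400. 281.] [ 18  17 201] tool [-15.1  40.7 -37.6]
[256. 284.] [ 19  14 135] tool [-15.8 -31.5 -38.9]
[383. 284.] [ 18  13 131] tool [-15.6  31.6 -38.9]
300 [(np.float64(5.2), np.float64(-5.3), np.float64(-81.5)), (np.float64(5.0), np.float64(0.3), np.float64(-81.3)), (np.float64(5.1), np.float64(6.0), np.float64(-81.4))]
330 [(np.float64(-7.0), np.float64(-5.5), np.float64(-82.2)), (np.float64(-7.1), np.float64(0.3), np.float64(-82.1)), (np.float64(-7.5), np.float64(6.1), np.float64(-81.6))]
```

Call:
{"fn": "step_arm", "kwargs": {
  "plan": [
    {"linear": [0,0,-0.02],"delta_rot": [0,0,0],"jaw": -1},
    {"linear": [-0.1,0,0],"delta_rot": [0,0,0],"jaw": -1},
    {"linear": [-0.1,0,0],"delta_rot": [0,0,0],"jaw": -1},
    {"linear": [-0.1,0,0],"delta_rot": [0,0,0],"jaw": -1},
    {"linear": [0,0,0],"delta_rot": [0,0,0],"jaw": -1}
  ]
}}

```text
clock: 22.62
eef_pos: [0.3939, -0.2378, 0.0039]
ee_rot: [-180.0, 0.1, 157.2]
contact_force: [0.6, -0.9, -1.6]
gripper_width: 0.0133
```

Call:
{"fn": "step_arm", "kwargs": {
  "plan": [
    {"linear": [-0.06,0,0],"delta_rot": [0,0,0],"jaw": -1},
    {"linear": [0,0,0],"delta_rot": [0,0,0],"jaw": -1}
  ]
}}

```text
clock: 22.88
eef_pos: [0.3944, -0.2379, 0.0038]
ee_rot: [180.0, 0.0, 157.2]
contact_force: [-0.2, -0.3, -1.9]
gripper_width: 0.0131
```

```bash
python3 chk.py w13
```

```text
[ 0.39437996 -0.23790542  0.0038267 ] [1.79998591e+02 2.35903189e-02 1.57216504e+02] 0.0131373823301484 F [-0.15388762 -0.28228266 -1.93811156] push -0.03303260376257828 -0.31980266309868166 stand -0.07668617204312285 0.0003261879832751171
[320. 236.] [ 56  10 245] tool [ 10.1   0.2 -38.2]
[237. 269.] [ 17  18 227] tool [ -7.9 -40.8 -37.7]
[402. 269.] [ 17  18 226] tool [ -8.   40.8 -37.7]
[256. 283.] [ 19  13 136] tool [-15.7 -31.3 -38.5]
[383. 283.] [ 19  13 135] tool [-15.6  31.7 -38.6]
[242. 291.] [ 8  8 38] tool [-22.  -39.5 -35.8]
[397. 291.] [ 9  7 40] tool [-22.1  39.7 -35.7]
300 [(np.float64(5.2), np.float64(-5.3), np.float64(-81.6)), (np.float64(5.4), np.float64(0.3), np.float64(-81.9)), (np.float64(4.9), np.float64(6.0), np.float64(-81.1))]
330 [(np.float64(-8.1), np.float64(-5.5), np.float64(-80.8)), (np.float64(-7.0), np.float64(0.3), np.float64(-82.1)), (np.float64(-7.0), np.float64(6.1), np.float64(-82.2))]
```

Call:
{"fn": "step_arm", "kwargs": {
  "plan": [
    {"linear": [-0.05,0,0],"delta_rot": [0,0,0],"jaw": -1},
    {"linear": [0,0,0],"delta_rot": [0,0,0],"jaw": -1}
  ]
}}

```text
clock: 23.18
eef_pos: [0.3951, -0.2382, 0.0039]
ee_rot: [-180.0, 0.0, 157.2]
contact_force: [-0.3, -0.8, -2.1]
gripper_width: 0.0133
```

Call:
{"fn": "step_arm", "kwargs": {
  "plan": [
    {"linear": [-0.05,0,0],"delta_rot": [0,0,0],"jaw": -1},
    {"linear": [0,0,0],"delta_rot": [0,0,0],"jaw": -1}
  ]
}}

```text
clock: 23.42
eef_pos: [0.396, -0.2386, 0.0039]
ee_rot: [-180.0, 0.0, 157.2]
contact_force: [0.2, -0.5, -2.7]
gripper_width: 0.013
```

Call:
{"fn": "step_arm", "kwargs": {
  "plan": [
    {"linear": [-0.05,0,0],"delta_rot": [0,0,0],"jaw": -1},
    {"linear": [0,0,0],"delta_rot": [0,0,0],"jaw": -1}
  ]
}}

```text
clock: 23.68
eef_pos: [0.3968, -0.2389, 0.0039]
ee_rot: [-180.0, -0.0, 157.2]
contact_force: [0.4, 0.4, -2.9]
gripper_width: 0.0132
```

Call:
{"fn": "step_arm", "kwargs": {
  "plan": [
    {"linear": [-0.05,0,0],"delta_rot": [0,0,0],"jaw": -1},
    {"linear": [0,0,0],"delta_rot": [0,0,0],"jaw": -1}
  ]
}}

```text
clock: 23.92
eef_pos: [0.3973, -0.2391, 0.0038]
ee_rot: [-180.0, -0.0, 157.2]
contact_force: [-1.0, 1.0, -1.9]
gripper_width: 0.0135
```

Call:
{"fn": "step_arm", "kwargs": {
  "plan": [
    {"linear": [-0.05,0,0.015],"delta_rot": [0,0,0],"jaw": -1},
    {"linear": [0,0,0],"delta_rot": [0,0,0],"jaw": -1}
  ]
}}

```text
clock: 24.18
eef_pos: [0.3975, -0.2392, 0.0037]
ee_rot: [-180.0, -0.1, 157.2]
contact_force: [-3.8, 1.8, 4.5]
gripper_width: 0.0131
```

Call:
{"fn": "step_arm", "kwargs": {
  "plan": [
    {"linear": [-0.05,0,0],"delta_rot": [0,0,0],"jaw": -1},
    {"linear": [0,0,0],"delta_rot": [0,0,0],"jaw": -1}
  ]
}}

```text
clock: 24.42
eef_pos: [0.3974, -0.2392, 0.0037]
ee_rot: [-180.0, -0.2, 157.2]
contact_force: [-7.0, 2.8, 8.1]
gripper_width: 0.0133
```

Call:
{"fn": "step_arm", "kwargs": {
  "plan": [
    {"linear": [-0.05,0,0],"delta_rot": [0,0,0],"jaw": -1},
    {"linear": [0,0,0],"delta_rot": [0,0,0],"jaw": -1}
  ]
}}

```text
clock: 24.68
eef_pos: [0.3974, -0.2391, 0.0038]
ee_rot: [-180.0, -0.3, 157.2]
contact_force: [-8.4, 3.3, 11.1]
gripper_width: 0.0134
```

```bash
python3 chk.py w14
```

```text
[ 0.39738818 -0.23914941  0.0037561 ] [-179.98773456   -0.29416968  157.19814339] 0.013439122514787434 F [-8.43727713  3.25540733 11.13807951] push -9.039990885364242 -0.25275896651576324 stand -0.0734309155889012 0.00033944851464381656
[319. 236.] [ 56  11 251] tool [ 10.1  -0.1 -38.4]
[236. 263.] [ 17  18 231] tool [ -4.5 -40.8 -37.9]
[402. 263.] [ 17  18 224] tool [ -4.5  40.8 -37.9]
[256. 284.] [ 17  14 131] tool [-15.8 -31.5 -38.9]
[390. 285.] [ 33  17 252] tool [-17.2  35.4 -37.9]
[241. 288.] [ 15  14 109] tool [-19.4 -39.8 -36.6]
[190. 300.] [11  8 35] tool [-26.8 -66.8 -36.1]
[448. 299.] [12  8 31] tool [-26.7  66.9 -35.8]
300 [(np.float64(5.4), np.float64(-5.3), np.float64(-81.9)), (np.float64(5.4), np.float64(0.3), np.float64(-81.9)), (np.float64(5.9), np.float64(5.9), np.float64(-82.6))]
330 [(np.float64(-7.4), np.float64(-5.5), np.float64(-81.7)), (np.float64(-7.2), np.float64(0.3), np.float64(-82.0)), (np.float64(-8.5), np.float64(6.2), np.float64(-80.4))]
```

Call:
{"fn": "step_arm", "kwargs": {
  "plan": [
    {"linear": [0.05,0,-0.02],"delta_rot": [0,0,0],"jaw": -1},
    {"linear": [0,0,0],"delta_rot": [0,0,0],"jaw": -1}
  ]
}}

```text
clock: 24.98
eef_pos: [0.3983, -0.2395, 0.0037]
ee_rot: [180.0, -0.1, 157.2]
contact_force: [-4.7, 2.2, 2.4]
gripper_width: 0.0132
```

Call:
{"fn": "step_arm", "kwargs": {
  "plan": [
    {"linear": [0,0,-0.02],"delta_rot": [0,0,0],"jaw": -1},
    {"linear": [0,0,0],"delta_rot": [0,0,0],"jaw": -1}
  ]
}}

```text
clock: 25.22
eef_pos: [0.3988, -0.2397, 0.0038]
ee_rot: [180.0, -0.1, 157.2]
contact_force: [-3.8, 0.4, -4.3]
gripper_width: 0.013
```

Call:
{"fn": "step_arm", "kwargs": {
  "plan": [
    {"linear": [-0.05,0,0],"delta_rot": [0,0,0],"jaw": -1},
    {"linear": [0,0,0],"delta_rot": [0,0,0],"jaw": -1}
  ]
}}

```text
clock: 25.48
eef_pos: [0.3993, -0.2399, 0.0038]
ee_rot: [180.0, -0.1, 157.2]
contact_force: [-4.8, 1.7, -4.5]
gripper_width: 0.0131
```

Call:
{"fn": "step_arm", "kwargs": {
  "plan": [
    {"linear": [-0.05,0,0],"delta_rot": [0,0,0],"jaw": -1},
    {"linear": [0,0,0],"delta_rot": [0,0,0],"jaw": -1}
  ]
}}

```text
clock: 25.72
eef_pos: [0.3997, -0.2401, 0.0038]
ee_rot: [180.0, -0.2, 157.2]
contact_force: [-5.7, 1.4, -2.4]
gripper_width: 0.0137
```

Call:
{"fn": "step_arm", "kwargs": {
  "plan": [
    {"linear": [-0.05,0,0],"delta_rot": [0,0,0],"jaw": -1},
    {"linear": [0,0,0],"delta_rot": [0,0,0],"jaw": -1}
  ]
}}

```text
clock: 25.98
eef_pos: [0.4002, -0.2403, 0.0039]
ee_rot: [180.0, -0.2, 157.2]
contact_force: [-7.4, 2.7, -0.9]
gripper_width: 0.0135
```

Call:
{"fn": "step_arm", "kwargs": {
  "plan": [
    {"linear": [-0.04,0,0],"delta_rot": [0,0,0],"jaw": -1},
    {"linear": [0,0,0],"delta_rot": [0,0,0],"jaw": -1}
  ]
}}

```text
clock: 26.22
eef_pos: [0.4005, -0.2404, 0.0038]
ee_rot: [-180.0, -0.3, 157.2]
contact_force: [-7.9, 2.1, -0.7]
gripper_width: 0.0138
```

```bash
python3 chk.py w15; python3 -c "
from h import *
p,d=grab('scene','s15')
cv2.imwrite('pics/s15c.png',cv2.resize(p[190:290,240:370,::-1],None,fx=6,fy=6,interpolation=cv2.INTER_CUBIC))"
```

```text
[ 0.40054616 -0.24042268  0.00383754] [-179.99760381   -0.26989443  157.20165983] 0.013776689920231608 F [-7.92450766  2.12334816 -0.72818548] push -8.130073043427702 -1.0992458351974284 stand -0.07002619120647781 0.0003834925297887565
[319. 236.] [ 56  10 248] tool [ 10.1   0.1 -38.4]
[236. 256.] [ 17  18 233] tool [ -1.2 -40.8 -37.8]
[403. 257.] [ 18  18 231] tool [ -1.1  40.7 -37.8]
[239. 283.] [ 17  16 172] tool [-16.4 -40.5 -37.3]
[399. 283.] [ 17  18 180] tool [-16.5  40.3 -37.2]
[256. 284.] [ 17  13 133] tool [-15.7 -31.5 -38.9]
[383. 284.] [ 20  14 142] tool [-15.6  31.7 -38.7]
[190. 296.] [ 16  15 125] tool [-24.2 -65.8 -37.2]
[448. 296.] [ 16  15 115] tool [-24.   65.7 -37.1]
300 [(np.float64(4.9), np.float64(-5.3), np.float64(-81.2)), (np.float64(5.6), np.float64(0.3), np.float64(-82.1)), (np.float64(5.3), np.float64(5.9), np.float64(-81.7))]
330 [(np.float64(-7.7), np.float64(-5.5), np.float64(-81.4)), (np.float64(-7.3), np.float64(0.3), np.float64(-81.8)), (np.float64(-8.1), np.float64(6.2), np.float64(-80.8))]
```

View pics/s15c.png

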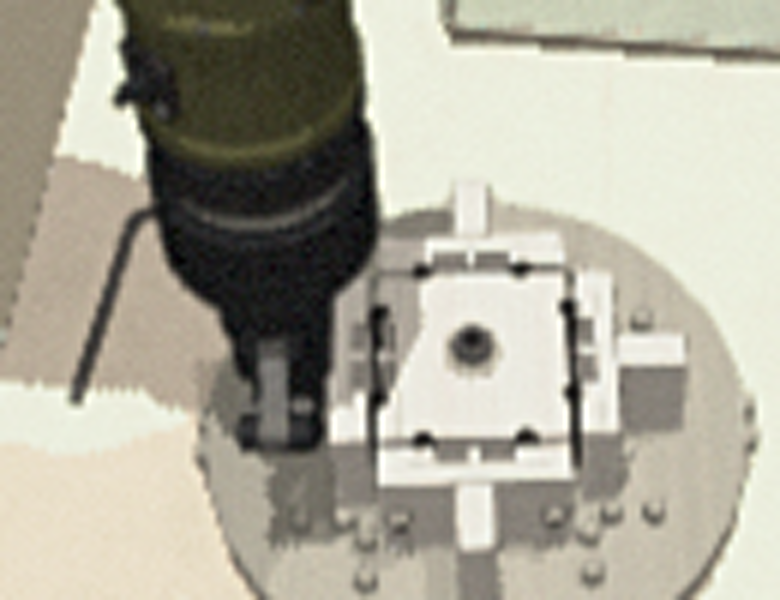

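View pics/w15c.png

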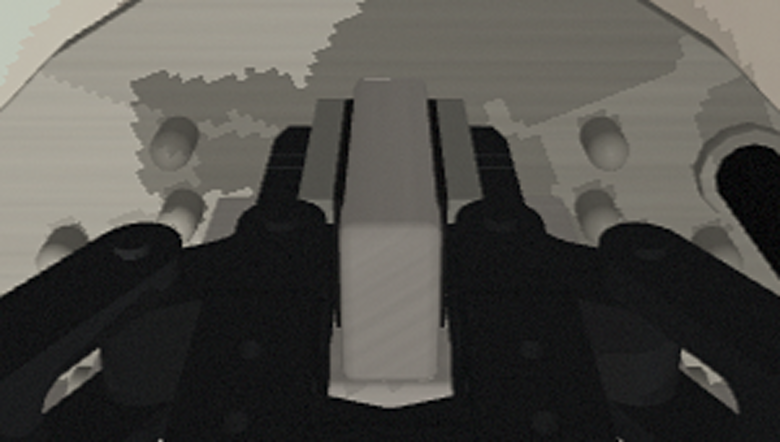

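Call:
{"fn": "step_arm", "kwargs": {
  "plan": [
    {"linear": [-0.01,0,0],"delta_rot": [0,0,0],"jaw": -1},
    {"linear": [0,0,0],"delta_rot": [0,0,0],"jaw": -1},
    {"linear": [0,0,0],"delta_rot": [0,0,0],"jaw": -1},
    {"linear": [0,0,0],"delta_rot": [0,0,0],"jaw": -1}
  ]
}}

```text
clock: 26.82
eef_pos: [0.4007, -0.2405, 0.0038]
ee_rot: [-180.0, -0.3, 157.2]
contact_force: [-6.9, 1.7, 0.3]
gripper_width: 0.0132
```

```bash
python3 - <<'E'
from h import *
ex=np.array([np.cos(np.radians(-22.75)),np.sin(np.radians(-22.75))])
F=[];X=[]
for i in range(8):
    manip.grab_frame('wrist'); s=manip.state(); F.append(s['contact_force']); X.append((s['eef_pos'][:2]-[.465,-.2678])@ex)
F=np.array(F);print(F.mean(0),F.std(0),(F[:,:2]@ex).mean(),np.mean(X)*1000,s['ee_rot'],s['eef_pos'],s['clock'])
p,d=grab('top','t16'); cv2.imwrite('pics/t16c.png',cv2.resize(p[180:300,320:460,::-1],None,fx=5,fy=5,interpolation=cv2.INTER_CUBIC))
E
```

```text
[-7.79069806  2.59557345 -0.08469006] [0.50870935 0.34566099 0.46895598] -8.188326027167742 -69.92549222520128 [-179.99788484   -0.27387832  157.19655181] [ 0.40064394 -0.24048565  0.00384904] 27.225
```

View pics/t16c.png

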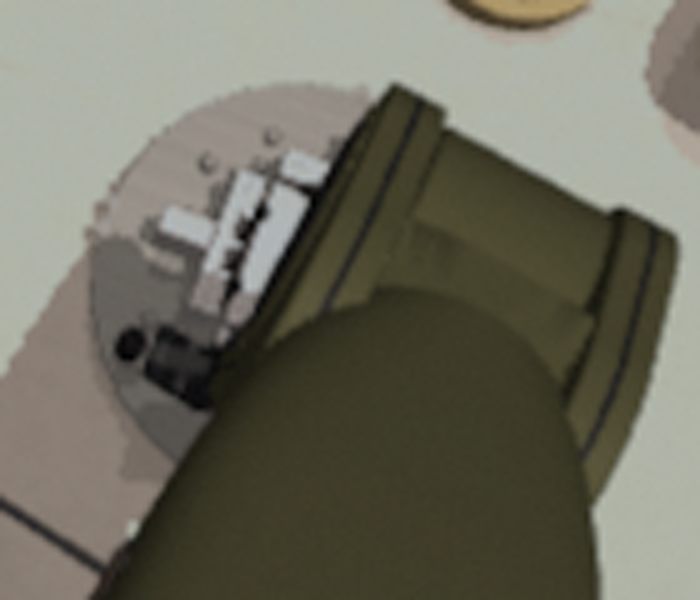

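```bash
python3 -c "
from h import *
print(manip.finish_job())"
```

```text
the job is handed in; nothing more can be done
None
```

I turned the carousel until its open face pointed to the front of the stand and it settled in the click stop. I then stood the loose half on the disc between the dowel pins and pressed it against the seal cord. I handed the job in at about 27 s, still gripping and pressing.

**What the last checks showed**
- **Carousel:** the top camera put the disc's yaw at −22.8°. The stand's own direction, measured from its bracket, came out between −21° and −24°. The click resistance rose to about 5 N and then vanished, as it should when the roller drops in. I did not measure the disc angle again after pressing.
- **Fit between the pins:** the half sat centred to within about 0.3 mm and was square in yaw. It had about 0.3° of forward tilt.
- **Push:** about 8.2 N, averaged over eight readings. The vertical force on the tool was near zero, so the half was standing on the disc.
- **Squeeze:** about 3.9 mm, worked out from where the force began. This is an estimate:
  - Estimates from the pin positions in the wrist camera were rougher, up to about 4.9 mm.
  - Friction at the foot may carry up to about 1.5 N, so the squeeze could be as low as about 3.3 mm.

**What went wrong or disagreed**
- **Finger length:** both the wrist and scene cameras showed the fingertips about 40 mm short of the reported TCP. Because of this my first turning pass went over the post without touching anything. I corrected the heights and repeated it.
- **Brief jam:** during the first push the foot jammed against the disc, with about 9 N of push and 11 N upward on the tool. I eased it, raised the half slightly and continued. That force never reached the cord.
- **Bench items:** I moved none of them deliberately, and those still in view in the last pictures looked undisturbed.

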